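# Put the mixed-up milling tools back in their own rack pockets

## Task

Whoever used the mill last put some tools back in one another's pockets and left the blue one in the bench fixture: put every tool back upright in the rack pocket of its own colour, flange fully home on the collar. Only one pocket is free, so park a tool there while you swap the others round. Lower the tools in gently rather than dropping them, never lay one down, and don't knock over the oil bottle.

Things in the scene. Friction and masses are not known exactly. Their poses are not given: they have to be found in the camera images.
- red_tool (a point): Loose 0.4 kg tool, upright, round about z, red body (drill chuck on top). The point is on its axis in the body, a 40 mm cylinder from 21 mm below to 16 mm above the point: grip it there, from above. Nose (under 28 mm wide) ends 38 mm above the point. Flange 46 mm wide, 15 mm thick, underside 36 mm below the point; under it a 48 mm long shank, tapering from 32 to 16 mm.
- yellow_tool (a point): Loose 0.4 kg tool, upright, round about z, yellow body (collet nut with end mill on top). The point is on its axis in the body, a 40 mm cylinder from 21 mm below to 16 mm above the point: grip it there, from above. Nose (under 28 mm wide) ends 38 mm above the point. Flange 46 mm wide, 15 mm thick, underside 36 mm below the point; under it a 48 mm long shank, tapering from 32 to 16 mm.
- green_tool (a point): Loose 0.4 kg tool, upright, round about z, green body (face mill, four brass tips on top). The point is on its axis in the body, a 40 mm cylinder from 21 mm below to 16 mm above the point: grip it there, from above. Nose (under 28 mm wide) ends 38 mm above the point. Flange 46 mm wide, 15 mm thick, underside 36 mm below the point; under it a 48 mm long shank, tapering from 32 to 16 mm.
- blue_tool (a point): Loose 0.4 kg tool, upright, round about z, blue body (boring head on top). The point is on its axis in the body, a 40 mm cylinder from 21 mm below to 16 mm above the point: grip it there, from above. Nose (under 28 mm wide) ends 38 mm above the point. Flange 46 mm wide, 15 mm thick, underside 36 mm below the point; under it a 48 mm long shank, tapering from 32 to 16 mm.
- red_pocket (a point): Fixed red pocket: flat 72 mm collar round a tapered hole, 38 mm at the mouth, 50 mm deep (3 mm play). Point: centre of the mouth on the collar's face, 65 mm above the bench, z up. A tool is home with its flange flat on it, its point then 36 mm above this one. Pockets stand in one row, 100 mm apart, in changing order, in a rack 420 x 122 x 60 mm.
- yellow_pocket (a point): Fixed yellow pocket: flat 72 mm collar round a tapered hole, 38 mm at the mouth, 50 mm deep (3 mm play). Point: centre of the mouth on the collar's face, 65 mm above the bench, z up. A tool is home with its flange flat on it, its point then 36 mm above this one. Pockets stand in one row, 100 mm apart, in changing order, in a rack 420 x 122 x 60 mm.
- green_pocket (a point): Fixed green pocket: flat 72 mm collar round a tapered hole, 38 mm at the mouth, 50 mm deep (3 mm play). Point: centre of the mouth on the collar's face, 65 mm above the bench, z up. A tool is home with its flange flat on it, its point then 36 mm above this one. Pockets stand in one row, 100 mm apart, in changing order, in a rack 420 x 122 x 60 mm.
- blue_pocket (a point): Fixed blue pocket: flat 72 mm collar round a tapered hole, 38 mm at the mouth, 50 mm deep (3 mm play). Point: centre of the mouth on the collar's face, 65 mm above the bench, z up. A tool is home with its flange flat on it, its point then 36 mm above this one. Pockets stand in one row, 100 mm apart, in changing order, in a rack 420 x 122 x 60 mm.
- fixture_mouth (a point): Fixed dark steel bench fixture for one tool (85 x 110 mm foot, round socket 72 mm across with a bright steel collar) between the rack and the robot; the blue tool stands in it at the start. Same hole as the pockets; the point is the centre of the mouth on the upper face, 65 mm above the bench.
- oil_bottle: White plastic oil bottle with a red cap, 56 mm in diameter and 150 mm tall, standing on the bench to the robot's right (-y) of the rack, beyond its end. Origin at the centre of its underside, z up. A bystander.
Not all that is in view belongs to the job. Leave any purple look-alike of the part that bears red_tool alone.

How it is judged:
By the outcome, as a careful person would: the job done as asked, in the order asked, and still so for the second after the job is handed in, with the robot touching nothing.
It also fails if it takes over 109 s, if anything falls off the work surface, if the arm or the gripper's body presses on something with over 40 N, if the wrist force passes 120 N, or if a joint passes its speed limit or range.

## Robot

A 7-joint arm with a two-finger parallel gripper is mounted at the origin on the work surface. World frame = base frame: x ahead of the robot, y to its left, z up, the work surface at z = 0. Lengths are in m, angles in rad, forces in N, time in s.
With the tool pointing down it reaches from about 0.425 to 0.95 m from the base axis. Payload 16.7 kg.
Tool frame: the origin (TCP) lies midway between the tips of the shut fingers; the grasp point (between the pads) lies 19 mm behind it; z points along the fingers, x is the direction in which the jaws open and shut, and the axes are right-handed (so a half turn about z gives the same grasp; the last joint's range is limited). The gripper opens to 94 mm and grips with 3 to 60 N. Pads are 16 mm wide; open, the fingers measure 119 mm over their backs; the gripper's body (75 mm by 177 mm) begins 78 mm behind the grasp point.
Start: joints at [1.111, 0.426, 0.074, 1.606, -0.034, 1.111, -0.067], TCP at [0.206, -0.643, 0.177] pointing down, gripper open.
Joint ranges: [-2.85, 2.85], [-0.5, 2.14], [-1.23, 1.37], [0.21, 2.46], [-1.02, 4.16], [0.16, 2.05], [-2.73, 2.73]. Speed limits (rad/s): [1.89, 1.89, 2.39, 2.39, 3.01, 3.01, 3.01].

## Interface

Orientations are given as [roll, pitch, yaw] about the fixed x, y, z axes, in that order (R = Rz(yaw) Ry(pitch) Rx(roll)).
In Python, from rig import manip gives the robot as it stands.
- The arm moves only by the tool play_rows, never from a script. Its argument "deltas" is a list of rows, each a list of 7 numbers: the shift along the world's x, y, z as a fraction of full scale, then the turn, a rotation vector about the world's x, y, z as a fraction of full scale, then the opening in per cent of the stroke, from 0 (shut) to 100 (fully open). In form: [[tx, ty, tz, rx, ry, rz, grip], ...]. A call has 1 to 8 rows; each row is the pose to reach, as a shift and turn from the pose commanded when the call began; what a row does not reach only later rows make up. Full scale, the value 1, is 40 cm for a shift and 60 degrees for a turn. A row lasts 1/8 s, in which the tool goes at most 62.5 mm and 10.7 degrees, less where a joint would pass 70% of its speed; a pose out of reach is approached as far as the arm can. A call with a number of a shift or a turn outside -1 to 1 is refused whole. A call with a gripper value outside its range is refused whole. The fingers move at their own pace and stop on an object; "grip_force" is the grip in N (left out, the last holds). Time passes only in rows, so rows that repeat a pose let the fingers close. It gives the time, the measured TCP pose, the force and the opening at its end, in the units of the state.
- manip.get_obs(): the state, without advancing time (a new reading comes with each control period).
- manip.grab_frame(name): name is "scene" or "top" or "wrist"; returns (picture, depth): 420x560x3 uint8, blue, green, red; 420x560 float32, m along the optical axis (not along the pixel's ray), 0 where there is no reading.
- manip.camera_params(name): a dict with "fx", "fy", "cx", "cy" (pixels), "distortion" ([k1, k2, p1, p2, k3] as OpenCV has them; the pictures are not rectified), "cam_to_world" (4x4, takes a point from camera to world coordinates). Camera axes: x right, y up, looking along -z (the intrinsics and any distortion apply to the point x, -y, -z); pixel columns grow to the right and rows downward; lengths in m; the calibration is good to about 2 mm. A picture is of the moment at which its call begins: read the wrist's pose just before it. camera_params takes no time and is no camera call; for the wrist camera it gives the pose at the moment of the call.
- manip.hand_in(): hands the job in, once; it reports no verdict.
The state is a dict: "time": time; "joints": joint angles; "qd": joint speeds; "joint_efforts": joint torques, N m; "tcp_pos": TCP position; "tcp_rot": TCP orientation; "contact_force": force on the tool from outside, world axes, zero at the start; "moment": the same for the moment, N m; "width": opening from 0.0 (shut) to 1.0 (fully open).
Only numpy, scipy, OpenCV 4.12 (cv2) and the standard library are available. Lean on these libraries where they do the work, as an engineer would, in place of code of your own. Each camera call takes 0.05 s, during which the arm holds its last target.

## Working session

There is one attempt and no reset: what is moved stays moved. The work goes in short steps, Python scripts to look and compute and a tool call to move; the robot and the scene stay as the last step left them, time stands still between calls to the robot, and variables do not carry over. Pictures are saved under pics/ and viewed, and the job is handed in when it is done.

Besides the shell and the picture viewer there is one more tool, called after "Request:" by a JSON object that holds its "fn" and its "kwargs". play_rows: Moves the arm, as the interface text tells. Shift numbers are shares of 40 cm and turn numbers shares of 60 degrees, none past 1 either way. Its arguments: {"type":"object","properties":{"deltas":{"type":"array","items":{"type":"array","items":{"type":"number"}}},"grip_force":{"type":"number"}},"required":["deltas"]}

```bash
ls -la; mkdir -p pics; cat > h.py <<'E'
import numpy as np, cv2
from rig import manip
def grab(n,save=None):
    p=manip.camera_params(n); im,d=manip.grab_frame(n)
    if save: cv2.imwrite('pics/'+save+'.png',im); np.savez('pics/'+save+'.npz',im=im,d=d,c2w=np.array(p['cam_to_world']),K=np.array([p['fx'],p['fy'],p['cx'],p['cy']]),dist=np.array(p['distortion']))
    return im,d,p
class V:
    def __init__(s,name):
        z=np.load('pics/'+name+'.npz'); s.im=z['im'];s.d=z['d'];s.T=z['c2w'];fx,fy,cx,cy=z['K'];s.K=np.array([[fx,0,cx],[0,fy,cy],[0,0,1]]);s.dist=z['dist']
    def ray(s,u,v):
        p=cv2.undistortPoints(np.array([[[u,v]]],float),s.K,s.dist)[0,0]
        r=s.T[:3,:3]@np.array([p[0],-p[1],-1.]); return s.T[:3,3],r
    def plane(s,u,v,z):
        o,r=s.ray(u,v); return o+r*(z-o[2])/r[2]
    def depthpt(s,u,v):
        o,r=s.ray(u,v); return o+r*s.d[int(round(v)),int(round(u))]
    def proj(s,P):
        R=s.T[:3,:3]; c=R.T@(np.asarray(P,float)-s.T[:3,3]); c=np.array([c[0],-c[1],-c[2]])
        return cv2.projectPoints(c[None],np.zeros(3),np.zeros(3),s.K,s.dist)[0].ravel()
def tri(rays):
    A=np.zeros((3,3));b=np.zeros(3)
    for o,r in rays:
        r=r/np.linalg.norm(r);M=np.eye(3)-np.outer(r,r);A+=M;b+=M@o
    x=np.linalg.solve(A,b)
    return x,[np.linalg.norm((np.eye(3)-np.outer(r,r)/(r@r))@(x-o)) for o,r in rays]
E
python3 - <<'E'
from h import *
print(manip.get_obs())
for n in ['scene','top','wrist']:
    im,d,p=grab(n,n+'0'); print(n,p,d.min(),d.max())
E
```

```text
total 12
drwxr-xr-x  3 agent agent 4096 Dec  6 21:50 .
drwxr-xr-x 23 root  root  4096 Dec  6 21:50 ..
drwxr-xr-x  2 agent agent 4096 Dec  6 21:50 pics
{'time': 0.0, 'joints': array([ 1.11047297,  0.42672531,  0.07383788,  1.60662535, -0.03410007,
        1.11074994, -0.06707789]), 'qd': array([-0.00107387, -0.00206331,  0.00010681, -0.00121803,  0.00104063,
       -0.00049195, -0.00027022]), 'joint_efforts': array([ 9.41470971e-04, -9.35820436e+01,  3.66651535e+00, -4.54187572e+01,
       -4.86971741e-02,  1.99530908e-02,  1.12736434e-04]), 'tcp_pos': array([ 0.20627605, -0.64221656,  0.1760716 ]), 'tcp_rot': array([ 3.14150570e+00,  1.24593284e-03, -1.25997133e+00]), 'contact_force': array([0.51644123, 0.30554269, 0.38658463]), 'moment': array([0.01581083, 0.01031746, 0.07656581]), 'width': 0.9996614004185865}
scene {'fx': 417.9805745272146, 'fy': 417.9805745272146, 'cx': 277.7991542012397, 'cy': 211.18559672024972, 'distortion': array([-0.02613092,  0.        ,  0.        ,  0.        ,  0.        ]), 'cam_to_world': array([[ 0.64647972, -0.6629141 ,  0.37763589,  0.90272168],
    
[... 532 characters left out ...]
     [-0.01921141,  0.08798143,  0.99593684,  1.13804911],
       [ 0.        ,  0.        ,  0.        ,  1.        ]])} 0.0 2.020152
wrist {'fx': 297.812461516207, 'fy': 297.812461516207, 'cx': 282.9790280938238, 'cy': 209.47902266415178, 'distortion': array([-0.03323349,  0.        ,  0.        ,  0.        ,  0.        ]), 'cam_to_world': array([[ 3.05879477e-01,  9.19449166e-01,  2.47084956e-01,
         2.78271405e-01],
       [-9.52070238e-01,  2.95423367e-01,  7.92924749e-02,
        -6.17673750e-01],
       [-8.92698783e-05, -2.59496174e-01,  9.65744132e-01,
         3.85145747e-01],
       [ 0.00000000e+00,  0.00000000e+00,  0.00000000e+00,
         1.00000000e+00]])} 0.0 1.3997442
```

View pics/scene0.png

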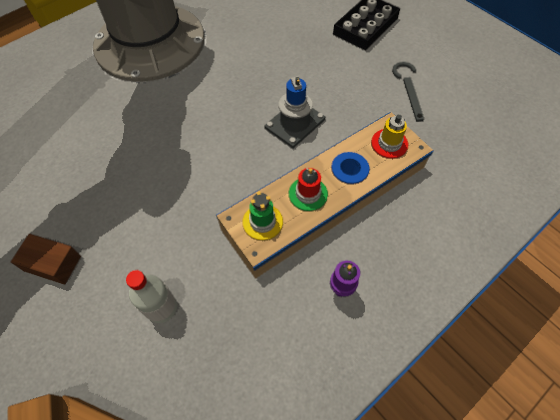

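View pics/top0.png

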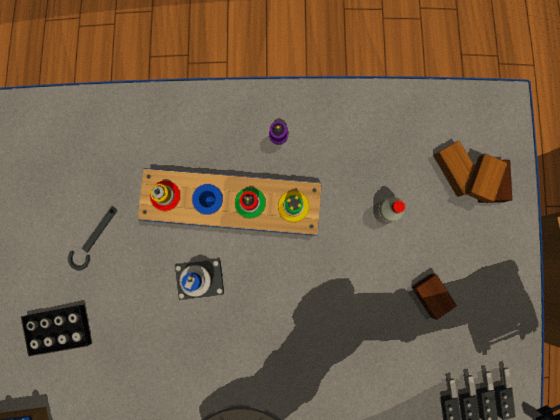

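View pics/wrist0.png

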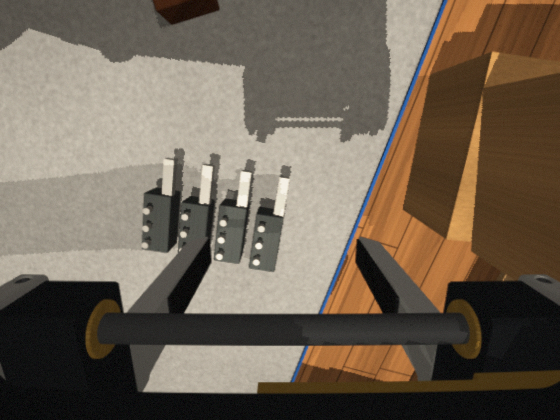

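The scene and top views show these tools: yellow in the red pocket (top 165,195), red in the green pocket (249,202), green in the yellow pocket (293,206), and blue in the fixture (195,280). The blue pocket is free (207,199). The purple look-alike stands loose at (278,132) and the oil bottle at (393,208).

Things that could be mistaken for the red tool are the red tool itself (249,202), the purple look-alike (278,132), the red collar (165,195) and the red bottle cap (398,206). I'll check the choice in a close crop.

```bash
cat > m1.py <<'E'
from h import *
t=V('top0'); s=V('scene0')
a=cv2.resize(t.im[150:310,130:330],None,fx=4,fy=4,interpolation=cv2.INTER_CUBIC)[:, :800]; cv2.imwrite('pics/topc.png',a[:600])
b=cv2.resize(s.im[65:275,205:445],None,fx=3.3,fy=2.8,interpolation=cv2.INTER_CUBIC); cv2.imwrite('pics/scenec.png',b)
rng={'red':[((0,150,90),(6,255,255)),((174,150,90),(180,255,255))],'yellow':[((20,150,90),(34,255,255))],'green':[((45,120,60),(90,255,255))],'blue':[((100,150,60),(120,255,255))]}
for nm,v,roi in (('top',t,(160,320,130,330)),('scene',s,(65,275,205,445))):
    hsv=cv2.cvtColor(v.im,cv2.COLOR_BGR2HSV)
    for c,rs in rng.items():
        m=sum(cv2.inRange(hsv,l,h) for l,h in rs); mm=np.zeros_like(m); mm[roi[0]:roi[1],roi[2]:roi[3]]=m[roi[0]:roi[1],roi[2]:roi[3]]
        n,l,st,ce=cv2.connectedComponentsWithStats(mm)
        for i in range(1,n):
            if st[i,4]>40:
                pts=cv2.findContours((l==i).astype(np.uint8),cv2.RETR_EXTERNAL,cv2.CHAIN_APPROX_NONE)[0][0]
                e=cv2.fitEllipse(cv2.convexHull(pts)) if len(cv2.convexHull(pts))>=5 else None
                print(nm,c,st[i],ce[i].round(1),e and [np.round(x,1) for x in e], v.plane(*e[0],.065).round(4))
E
python3 m1.py
```

```text
top red [150 181  30  30 309] [168.2 197.1] [array([164.6, 195.3]), array([29.2, 30. ]), np.float64(31.9)] [0.646  0.1704 0.065 ]
top red [240 192  18  18 152] [248.8 200.8] [array([248.4, 200.1]), array([17.5, 18.5]), np.float64(171.6)] [ 0.6326 -0.0251  0.065 ]
top yellow [150 184  18  19 134] [160.3 193.6] [array([159.2, 192.9]), array([17.7, 18.9]), np.float64(145.0)] [0.6516 0.1834 0.065 ]
top yellow [278 191  31  32 463] [292.9 206.6] [array([293.1, 206.1]), array([31.4, 31.5]), np.float64(168.4)] [ 0.6179 -0.1277  0.065 ]
top green [235 188  30  30 361] [250.3 203.7] [array([249.7, 202.4]), array([30. , 30.5]), np.float64(66.9)] [ 0.6274 -0.0282  0.065 ]
top green [285 197  18  17 106] [293.5 206.8] [array([293.4, 203.8]), array([17.6, 18.2]), np.float64(6.7)] [ 0.6232 -0.1285  0.065 ]
top blue [193 184  29  30 637] [207.3 198.5] [array([207. , 198.7]), array([29.1, 29.5]), np.float64(49.5)] [0.6369 0.0706 0.065 ]
top blue [182 273  18  18 151] [191.5 281.4] [array([190.6, 281.6]), array([17.3, 17.7]), np.float64(72.6)] [0.4467 0.1078 0.065 ]
scene red [371 129  37  30 385] [3
[... 484 characters left out ...]
02 -0.1271  0.065 ]
scene green [289 180  39  31 454] [307.5 198.4] [array([307.8, 193.7]), array([33.2, 38.8]), np.float64(94.7)] [ 0.6297 -0.0279  0.065 ]
scene green [250 201  23  25 347] [261.2 214.8] [array([261.2, 210.2]), array([23.3, 32.8]), np.float64(174.6)] [ 0.6009 -0.1141  0.065 ]
scene blue [287  79  19  26 325] [295.3  92.9] [array([295.6,  90.7]), array([21. , 27.6]), np.float64(179.7)] [0.4233 0.125  0.065 ]
scene blue [254 151 179 117 260] [334.9 214.5] [array([337.1, 213. ]), array([  2. , 234.8]), np.float64(56.9)] [ 0.6931 -0.0155  0.065 ]
scene blue [332 152  37  31 897] [350.1 167.4] [array([350.1, 167.4]), array([30.5, 36.9]), np.float64(101.8)] [0.6386 0.0717 0.065 ]
```

View pics/topc.png

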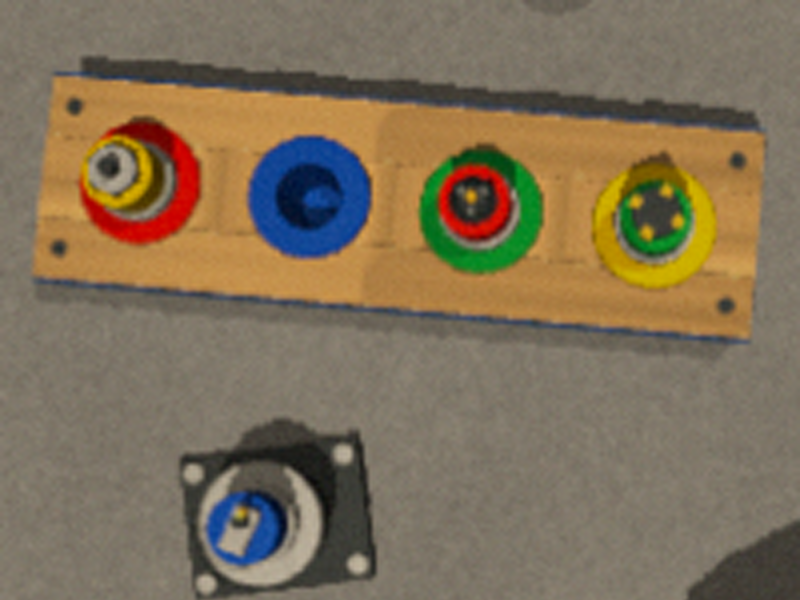

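View pics/scenec.png

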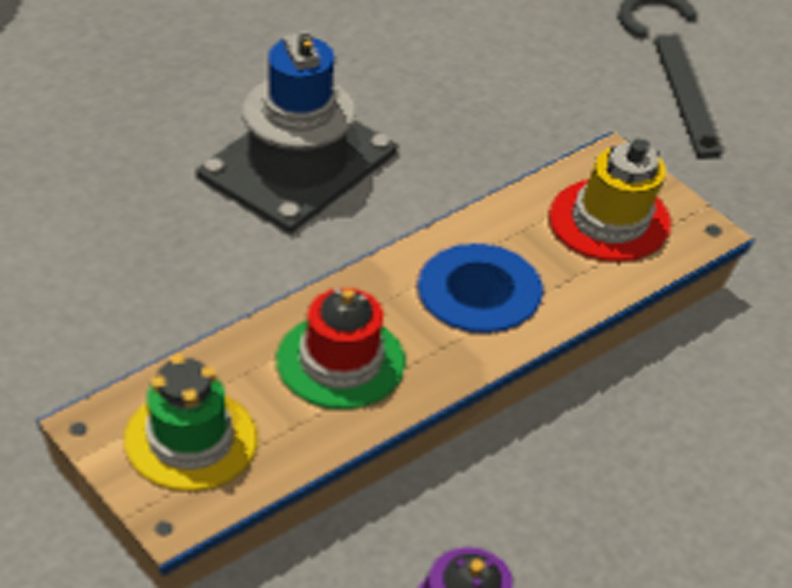

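The crop confirms that the red tool is the red body with the drill chuck, standing in the green collar. The purple one is excluded. I'll raise the arm and move to a hover above the rack for close wrist views.

Request:
{"fn": "play_rows", "kwargs": {"deltas": [[0,0,0.15,0,0,0,100],[0.05,0.05,0.3,0,0,0.1,100],[0.17,0.2,0.4,0,0,0.25,100],[0.29,0.35,0.45,0,0,0.4,100],[0.4,0.48,0.45,0,0,0.55,100],[0.5,0.6,0.45,0,0,0.65,100],[0.5,0.6,0.45,0,0,0.65,100]], "grip_force": 30}}

```text
time: 1.02
tcp_pos: [0.4078, -0.4002, 0.357]
tcp_rot: [-3.141, -0.0, -0.576]
contact_force: [0.1, -0.2, -0.9]
width: 0.998
```

```bash
cat > m2.py <<'E'
from h import *
t=V('top0'); s=V('scene0')
P={'red':((164.6,195.3),(389.3,143.1)),'blue':((207,198.7),(350.1,167.4)),'green':((249.7,202.4),(307.8,193.7)),'yellow':((293.1,206.1),(262.3,221.7))}
for k,(a,b) in P.items(): print(k,tri([t.ray(*a),s.ray(*b)]))
E
python3 m2.py
```

```text
red (array([0.64665351, 0.17140149, 0.06335238]), [np.float64(0.0007241259274986085), np.float64(0.0007241259274985163)])
blue (array([0.63764769, 0.07159499, 0.06385243]), [np.float64(0.0009224240421337054), np.float64(0.00092242404213381)])
green (array([ 0.62809812, -0.02735113,  0.06231433]), [np.float64(0.0007484157854235292), np.float64(0.0007484157854234856)])
yellow (array([ 0.61860669, -0.12708011,  0.06230194]), [np.float64(0.0007967464729010514), np.float64(0.0007967464729011298)])
```

The triangulated collar heights come out at 62–64 mm, against the nominal 65 mm, so they agree. Next is the rack view with the jaws turned across the row.

Request:
{"fn": "play_rows", "kwargs": {"deltas": [[0.13,0.15,0,0,0,0.16,100],[0.27,0.3,0,0,0,0.32,100],[0.4,0.45,0,0,0,0.46,100],[0.53,0.6,0,0,0,0.46,100],[0.53,0.6,0,0,0,0.46,100],[0.53,0.6,0,0,0,0.46,100]]}}

```text
time: 1.78
tcp_pos: [0.6203, -0.1577, 0.3558]
tcp_rot: [-3.139, 0.001, -0.091]
contact_force: [0.1, -0.9, 0.2]
width: 0.997
```

```bash
python3 - <<'E'
from h import *
o=manip.get_obs();print(o['tcp_pos'],o['tcp_rot'],o['joints'].round(2))
grab('wrist','w1')
E
```

```text
[ 0.62033365 -0.15773895  0.35584786] [-3.13948207e+00  9.74534186e-04 -9.14743199e-02] [ 0.46  0.3  -0.41  1.42  0.12  1.45 -0.04]
```

View pics/w1.png

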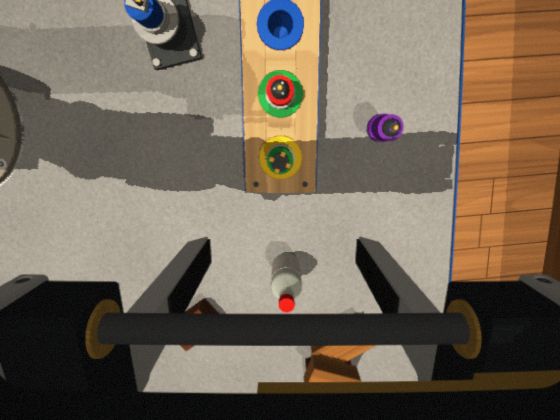

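The wrist view shows the blue collar (280,24), green collar (279,93) and yellow collar (280,157). The fixture with the blue tool is at (158,22). The bottle is clear of the arm at (287,275). I'll take a second view further along.

Request:
{"fn": "play_rows", "kwargs": {"deltas": [[0.02,0.15,0,0,0,0,100],[0.03,0.3,0,0,0,0,100],[0.04,0.42,0,0,0,0,100],[0.04,0.42,0,0,0,0,100],[0.04,0.42,0,0,0,0,100]]}}

```text
time: 2.45
tcp_pos: [0.6342, 0.0035, 0.3567]
tcp_rot: [3.141, 0.0, -0.099]
contact_force: [0.0, 0.3, -0.1]
width: 0.999
```

```bash
python3 - <<'E'
from h import *
o=manip.get_obs();print(o['tcp_pos'],o['tcp_rot'])
grab('wrist','w2')
E
cat > m3.py <<'E'
from h import *
rng={'red':[((0,150,60),(6,255,255)),((174,150,60),(180,255,255))],'yellow':[((20,150,60),(34,255,255))],'green':[((45,120,40),(90,255,255))],'blue':[((100,150,50),(125,255,255))]}
import sys
for name in sys.argv[1:]:
    v=V(name);hsv=cv2.cvtColor(v.im,cv2.COLOR_BGR2HSV)
    for c,rs in rng.items():
        m=sum(cv2.inRange(hsv,l,h) for l,h in rs); m[235:]=0
        n,l,st,ce=cv2.connectedComponentsWithStats(m)
        for i in range(1,n):
            if st[i,4]>100 and st[i,2]<70:
                pts=cv2.findContours((l==i).astype(np.uint8),cv2.RETR_EXTERNAL,cv2.CHAIN_APPROX_NONE)[0][0]
                e=cv2.fitEllipse(cv2.convexHull(pts))
                print(name,c,st[i],[np.round(x,1) for x in e],v.plane(*e[0],.065).round(4))
E
python3 m3.py w1 w2
```

```text
[0.63421306 0.00348871 0.356743  ] [ 3.14067510e+00  4.32248123e-05 -9.94321656e-02]
w1 red [266  75  28  31 383] [array([279.8,  90. ]), array([27.5, 29.9]), np.float64(176.4)] [ 0.6281 -0.02    0.065 ]
w1 yellow [259 135  44  44 828] [array([280.2, 157. ]), array([43.2, 43.9]), np.float64(5.8)] [ 0.6189 -0.1244  0.065 ]
w1 green [258  70  45  47 804] [array([280. ,  93.3]), array([44.4, 47. ]), np.float64(177.4)] [ 0.628  -0.0249  0.065 ]
w1 green [267 147  26  27 218] [array([279.7, 160. ]), array([25.1, 26.4]), np.float64(177.5)] [ 0.6177 -0.1292  0.065 ]
w1 blue [125   0  38  27 401] [array([144.2,  10.7]), array([26.7, 40.5]), np.float64(119.7)] [0.4358 0.1125 0.065 ]
w1 blue [ 257    0   46   50 1832] [array([279.8,  23.6]), array([45.7, 51. ]), np.float64(177.9)] [0.637  0.0743 0.065 ]
w1 blue [453   0  12 235 364] [array([458.5, 111.4]), array([  3.8, 232.9]), np.float64(2.6)] [ 0.9136 -0.0768  0.065 ]
w2 red [257  43  46  49 782] [array([279.6,  67. ]), array([45.4, 48.9]), np.float64(177.2)] [0.6464 0.1741 0.065 ]
w2 red [269 184  24  29 331] [array([280.5, 198.3]), array([24.5, 28.3]), np.float64(180.0)] [ 0.6266 -0.0342  0.065 ]
w2 yellow [266  45  28  34 383] [array([279.4,  61.1]), array([27.9, 33.8]), np.float64(176.4)] [0.6468 0.1825 0.065 ]
w2 yellow [267 229  29   6 129] [array([280.6, 237.6]), array([18.1, 30.6]), np.float64(86.4)] [ 0.6194 -0.106   0.065 ]
w2 green [261 173  41  39 564] [array([280.7, 192.8]), array([40.3, 41. ]), np.float64(90.0)] [ 0.6279 -0.0246  0.065 ]
w2 blue [450   0   6 149 237] [array([452.4,  68.9]), array([  2.6, 157.1]), np.float64(1.6)] [0.9165 0.1467 0.065 ]
w2 blue [ 260  112   42   43 1436] [array([280.2, 133. ]), array([42. , 43.2]), np.float64(172.7)] [0.6371 0.0746 0.065 ]
w2 blue [139 115  33  27 464] [array([154.1, 128. ]), array([26.2, 34.8]), np.float64(97.8)] [0.4329 0.1036 0.065 ]
```

View pics/w2.png

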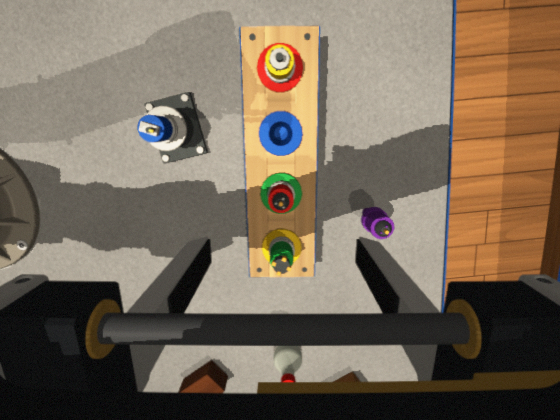

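```bash
python3 - <<'E'
from h import *
o=manip.get_obs();print(o['tcp_pos'],o['tcp_rot'])
w1=V('w1');w2=V('w2');t=V('top0');s=V('scene0')
for k,a,b in (('Rcollar',None,(279.6,67)),('blue',(279.8,23.6),(280.2,133)),('green',(280,93.3),(280.7,192.8))):
    if a: print(k,tri([w1.ray(*a),w2.ray(*b)]))
print('red',tri([w2.ray(279.6,67),t.ray(164.6,195.3)]))
# tool tops: highest depth points near each pocket/fixture in wrist+top+scene views
C={'Y@R':(.6464,.1729),'R@G':(.628,-.0263),'G@Y':(.6189,-.1259),'B@fix':(.43,.107)}
for nm,v in (('w1',w1),('w2',w2),('top',t),('scene',s)):
    uu,vv=np.meshgrid(np.arange(560),np.arange(420 if nm in('top','scene') else 235))
    p=cv2.undistortPoints(np.stack([uu.ravel(),vv.ravel()],1).astype(float)[:,None],v.K,v.dist)[:,0]
    d=v.d[:vv.shape[0]].ravel(); X=v.T[:3,3]+(np.c_[p[:,0],-p[:,1],-np.ones(len(p))]@v.T[:3,:3].T)*d[:,None]
    for k,c in C.items():
        q=X[(d>0)&(np.hypot(X[:,0]-c[0],X[:,1]-c[1])<.045)]
        if len(q)<50: continue
        top=q[(q[:,2]>.122)]; bt=q[(q[:,2]>.112)&(q[:,2]<.1225)]
        print(nm,k,'zmax',q[:,2].max().round(4),'nose xy',(top[:,:2].min(0)+top[:,:2].max(0)).round(4)/2,'bodytop med',np.median(bt,axis=0).round(4),len(bt), 'collar z',np.median(q[(q[:,2]>.055)&(q[:,2]<.072),2]).round(4))
E
```

```text
[0.63427234 0.00312024 0.35671597] [ 3.14072069e+00  6.21068385e-05 -1.00130229e-01]
blue (array([0.6370652 , 0.07457427, 0.06440777]), [np.float64(7.142834696547086e-05), np.float64(7.142834696560973e-05)])
green (array([ 0.62791685, -0.02480705,  0.064267  ]), [np.float64(4.546478565857864e-05), np.float64(4.546478565865205e-05)])
red (array([0.64719791, 0.17569673, 0.04934834]), [np.float64(0.001420276126234557), np.float64(0.0014202761262345192)])
w1 R@G zmax 0.1425 nose xy [ 0.6277  -0.02555] bodytop med [ 0.6282 -0.0265  0.1181] 325 collar z 0.0625
w1 G@Y zmax 0.1426 nose xy [ 0.6186 -0.1249] bodytop med [ 0.619  -0.1182  0.118 ] 244 collar z 0.0627
w1 B@fix zmax 0.1415 nose xy [0.44935 0.097  ] bodytop med [0.4505 0.0916 0.1176] 360 collar z 0.0658
w2 Y@R zmax 0.1414 nose xy [0.64615 0.1733 ] bodytop med [0.6457 0.1687 0.118 ] 337 collar z 0.0626
w2 R@G zmax 0.1409 nose xy [ 0.62715 -0.025  ] bodytop med [ 0.6273 -0.0197  0.118 ] 278 collar z 0.0627Traceback (most recent call last):
  File "<stdin>", line 17, in <module>
    return umr_minimum(a, axis, None, out, keepdims, initial, where)
ValueError: zero-size array to reduction operation minimum which has no identity
```

The heights agree: noses are at about 0.141, body tops at 0.118 and collars at 0.064. The blue collar tool and fixture are separate from these. Next I move over the yellow tool in the red pocket and descend.

Request:
{"fn": "play_rows", "kwargs": {"deltas": [[0.01,0.14,0,0,0,0.008,100],[0.02,0.28,-0.06,0,0,0.008,100],[0.03,0.42,-0.15,0,0,0.008,100],[0.03,0.424,-0.3,0,0,0.008,100],[0.03,0.424,-0.42,0,0,0.008,100],[0.03,0.424,-0.45,0,0,0.008,100],[0.03,0.424,-0.45,0,0,0.008,100]]}}

```text
time: 3.38
tcp_pos: [0.647, 0.1739, 0.1775]
tcp_rot: [3.142, -0.0, -0.091]
contact_force: [0.4, -0.8, 0.8]
width: 0.999
```

```bash
python3 - <<'E'
from h import *
o=manip.get_obs();print(o['tcp_pos'],o['tcp_rot'])
grab('wrist','w3'); grab('scene','s3')
v=V('w3');w=v
im=v.im.copy()
for P in ([*o['tcp_pos'][:2],.14],[.6464,.1729,.139]): 
    u=v.proj(P);print(u);cv2.circle(im,tuple(int(x) for x in u),3,(255,0,255),1)
cv2.imwrite('pics/w3b.png',im)
E
```

```text
[0.64702564 0.17385862 0.17750309] [ 3.14151874e+00 -1.53442194e-04 -9.08976515e-02]
[282.86850075 221.33484756]
[282.25164794 222.10011934]
```

View pics/w3b.png

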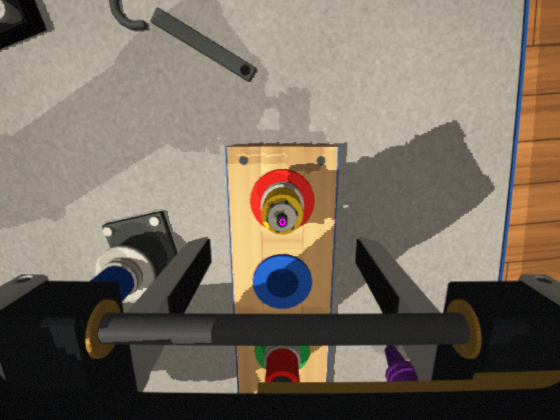

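View pics/s3.png

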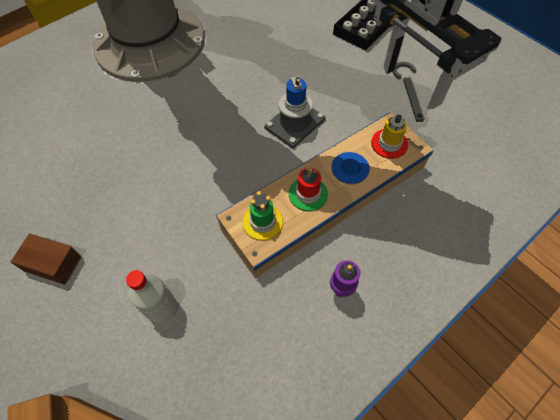

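```bash
python3 - <<'E'
from h import *
v=V('s3')
for P in ([.647,.174,.177],[.647,.174,.139],[.6,.178,.177],[.694,.170,.177]): print(P,v.proj(P))
c=cv2.resize(v.im[0:200,340:520],None,fx=3,fy=3,interpolation=cv2.INTER_CUBIC); cv2.imwrite('pics/s3c.png',c)
w=V('w3'); c=cv2.resize(w.im[130:330,180:380],None,fx=3,fy=3,interpolation=cv2.INTER_CUBIC); cv2.imwrite('pics/w3c.png',c)
E
```

```text
[0.647, 0.174, 0.177] [404.43317096 101.20514737]
[0.647, 0.174, 0.139] [399.17811121 116.22922519]
[0.6, 0.178, 0.177] [385.74887021  85.14408339]
[0.694, 0.17, 0.177] [424.09872981 118.15329657]
```

View pics/s3c.png

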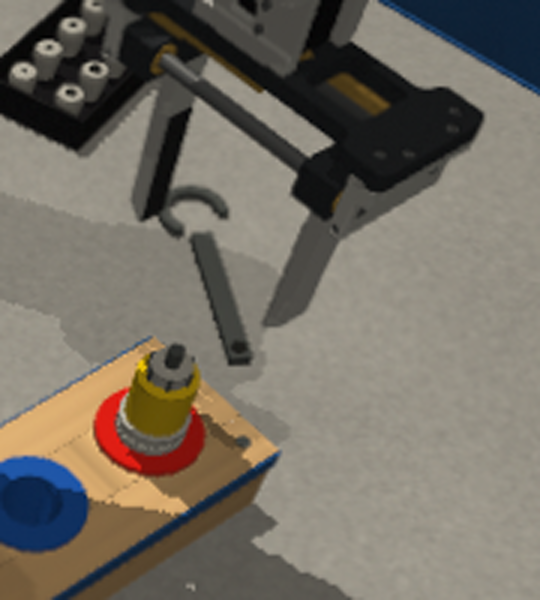

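View pics/w3c.png

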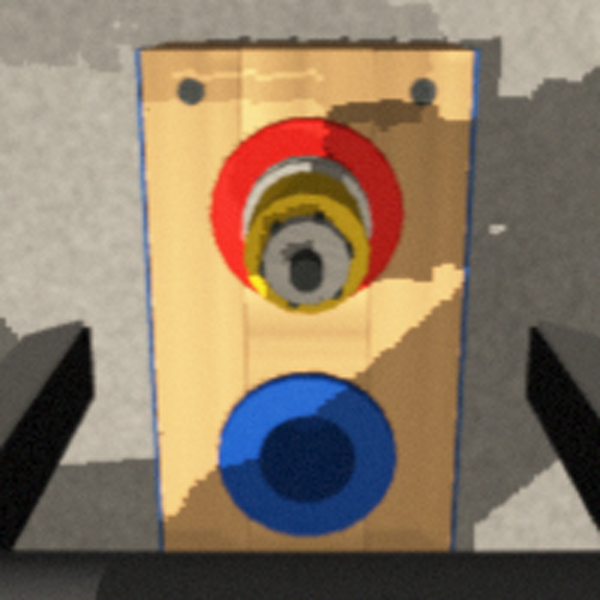

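```bash
python3 - <<'E'
from h import *
o=manip.get_obs();p=o['tcp_pos'];y=o['tcp_rot'][2]
tx=np.array([np.cos(y),np.sin(y),0]);ty=np.array([np.sin(y),-np.cos(y),0])
for n in('w3','s3'):
  v=V(n);im=v.im.copy()
  for dz,col in((0,(255,0,255)),(.019,(0,255,255))):
   for a in(-.047,.047,-.0595,.0595,0):
    for b in(-.008,.008):
      u=v.proj(p+tx*a+ty*b+[0,0,dz]); print(n,dz,a,b,u.round(1)); cv2.circle(im,tuple(int(round(x)) for x in u),1,col,-1)
  c=im[150:300,150:420] if n=='w3' else im[20:150,350:480]
  cv2.imwrite('pics/%sd.png'%n,cv2.resize(c,None,fx=800/270 if n=='w3' else 4.5,fy=800/270 if n=='w3' else 4.5,interpolation=cv2.INTER_NEAREST))
E
```

```text
w3 0 -0.047 -0.008 [219.6 225.7]
w3 0 -0.047 0.008 [220.9 246. ]
w3 0 0.047 -0.008 [347.8 225.6]
w3 0 0.047 0.008 [346.6 245.9]
w3 0 -0.0595 -0.008 [202.6 225.7]
w3 0 -0.0595 0.008 [204.2 246. ]
w3 0 0.0595 -0.008 [364.7 225.5]
w3 0 0.0595 0.008 [363.2 245.9]
w3 0 0 -0.008 [283.7 225.7]
w3 0 0 0.008 [283.7 246. ]
w3 0.019 -0.047 -0.008 [213.9 234.6]
w3 0.019 -0.047 0.008 [215.3 256.5]
w3 0.019 0.047 -0.008 [353.8 234.4]
w3 0.019 0.047 0.008 [352.3 256.4]
w3 0.019 -0.0595 -0.008 [195.4 234.5]
w3 0.019 -0.0595 0.008 [197.2 256.5]
w3 0.019 0.0595 -0.008 [372.2 234.4]
w3 0.019 0.0595 0.008 [370.4 256.3]
w3 0.019 0 -0.008 [283.9 234.5]
w3 0.019 0 0.008 [283.8 256.5]
s3 0 -0.047 -0.008 [390.1  82.4]
s3 0 -0.047 0.008 [383.4  86.2]
s3 0 0.047 -0.008 [428.3 115.2]
s3 0 0.047 0.008 [421.5 119.5]
s3 0 -0.0595 -0.008 [385.3  78.3]
s3 0 -0.0595 0.008 [378.6  82. ]
s3 0 0.0595 -0.008 [433.7 119.9]
s3 0 0.0595 0.008 [426.8 124.2]
s3 0 0 -0.008 [408.7  98.4]
s3 0 0 0.008 [401.9 102.4]
s3 0.019 -0.047 -0.008 [392.5  74.1]
s3 0.019 -0.047 0.008 [385.6  78. ]
s3 0.019 0.047 -0.008 [431.7 107.3]
s3 0.019 0.047 0.008 [424.8 111.6]
s3 0.019 -0.0595 -0.008 [387.6  70. ]
s3 0.019 -0.0595 0.008 [380.7  73.8]
s3 0.019 0.0595 -0.008 [437.3 112. ]
s3 0.019 0.0595 0.008 [430.3 116.3]
s3 0.019 0 -0.008 [411.6  90.3]
s3 0.019 0 0.008 [404.7  94.3]
```

View pics/w3d.png

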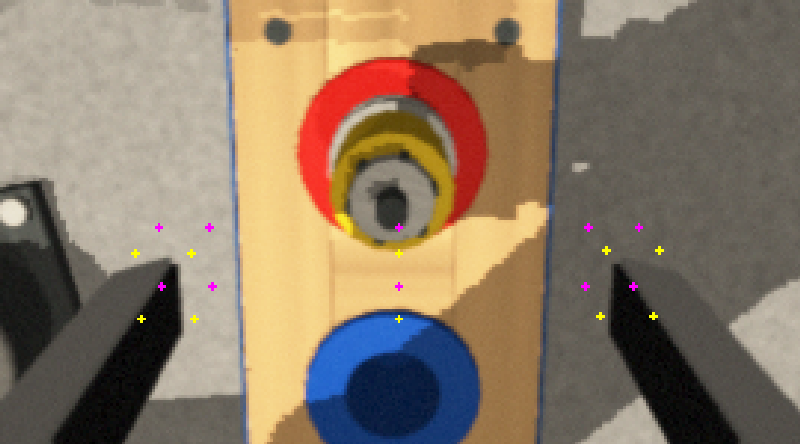

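View pics/s3d.png

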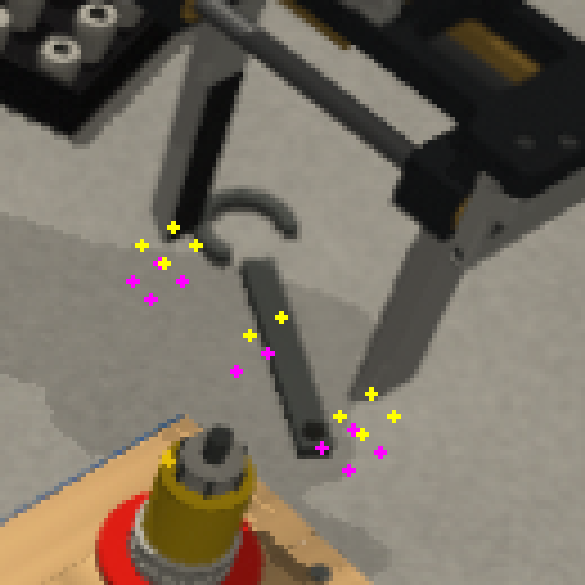

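In the open state the fingertips sit about 20 mm above the shut TCP because the fingers swing on an arc. The yellow tool's nose (282,220) is centred between them. I'll descend and grip.

Request:
{"fn": "play_rows", "kwargs": {"deltas": [[0,0,-0.08,0,0,0,100],[0,0,-0.16,0,0,0,100],[0,0,-0.24,0,0,0,100],[0,0,-0.24,0,0,0,100],[0,0,-0.24,0,0,0,42],[0,0,-0.24,0,0,0,30],[0,0,-0.24,0,0,0,20],[0,0,-0.24,0,0,0,20]], "grip_force": 25}}

```text
time: 4.47
tcp_pos: [0.6466, 0.175, 0.0813]
tcp_rot: [-3.141, -0.001, -0.089]
contact_force: [-0.4, 1.0, 0.2]
width: 0.612
```

```bash
python3 - <<'E'
from h import *
o=manip.get_obs();print(o['tcp_pos'],o['tcp_rot'],o['contact_force'],o['width'])
grab('wrist','w4'); grab('scene','s4')
v=V('s4')
cv2.imwrite('pics/s4c.png',cv2.resize(v.im[40:190,310:450],None,fx=4,fy=4,interpolation=cv2.INTER_CUBIC))
E
```

```text
[0.64662341 0.17497535 0.08126781] [-3.14144021e+00 -5.61151953e-04 -8.93483046e-02] [-0.36160698  1.0183346   0.20034112] 0.6119411338845702
```

View pics/s4c.png

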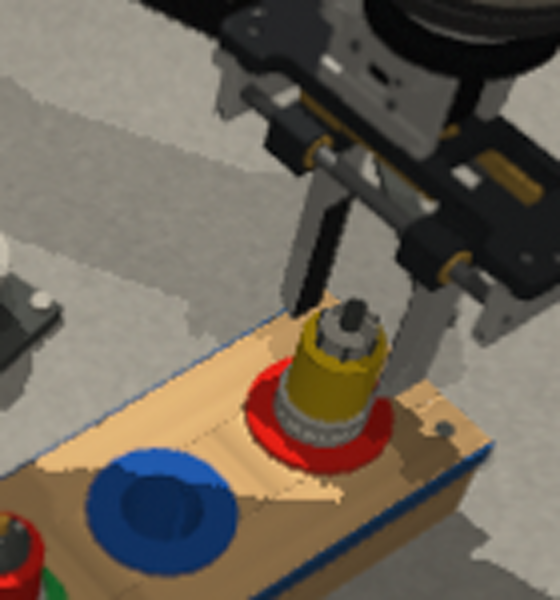

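View pics/w4.png

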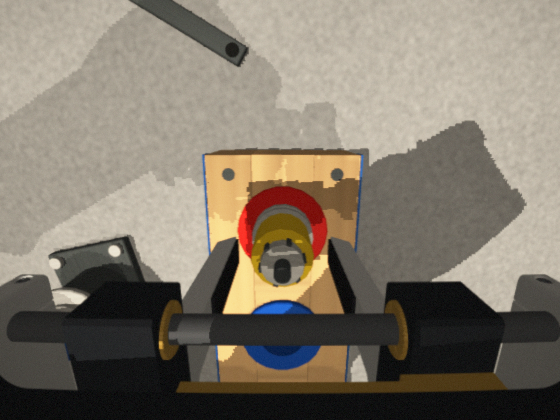

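Request:
{"fn": "play_rows", "kwargs": {"deltas": [[0,0,0,0,0,0,20],[0,0,0,0,0,0,20],[0,0,0,0,0,0,20],[0,0,0,0,0,0,20]]}}

```text
time: 5.08
tcp_pos: [0.6463, 0.175, 0.0807]
tcp_rot: [3.142, 0.0, -0.089]
contact_force: [-0.7, -0.7, 0.7]
width: 0.412
```

```bash
python3 - <<'E'
from h import *
o=manip.get_obs();print(o['tcp_pos'],o['tcp_rot'],o['contact_force'],o['width'])
grab('wrist','w5'); grab('scene','s5')
v=V('s5')
cv2.imwrite('pics/s5c.png',cv2.resize(v.im[40:190,310:450],None,fx=4,fy=4,interpolation=cv2.INTER_CUBIC))
E
```

```text
[0.64631738 0.17497758 0.08072808] [ 3.14155939e+00  2.17849196e-04 -8.92482475e-02] [-0.67933086 -0.74700724  0.65335808] 0.41227996183819604
```

View pics/s5c.png

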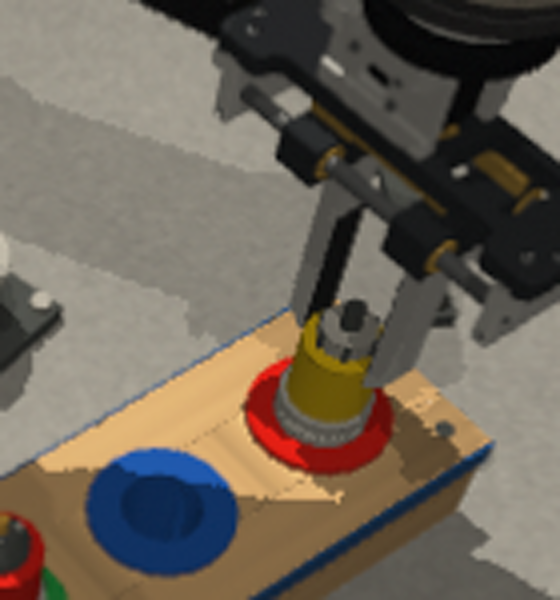

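View pics/w5.png

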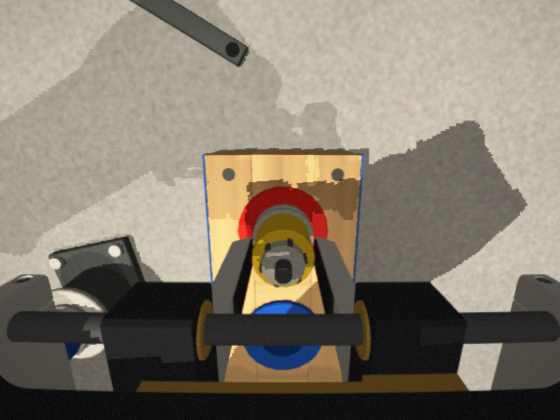

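```bash
python3 - <<'E'
from h import *
v=V('s5')
for a in (.02,.03):
  for z in (.081,.09,.1,.11): print(a,z,(4*(v.proj([.6466+a,.173-.008,z])-[310,40])).round())
for (cx,cy) in ((385,375),(395,360),(405,330),(415,300)): print(cx,cy,v.depthpt(310+cx/4,40+cy/4).round(4))
E
```

```text
0.02 0.081 [346. 422.]
0.02 0.09 [350. 410.]
0.02 0.1 [356. 396.]
0.02 0.11 [361. 382.]
0.03 0.081 [362. 434.]
0.03 0.09 [367. 422.]
0.03 0.1 [372. 409.]
0.03 0.11 [377. 395.]
385 375 [0.6764 0.1651 0.1241]
395 360 [0.6781 0.1656 0.1356]
405 330 [0.6781 0.1638 0.1568]
415 300 [0.677  0.1645 0.1744]
```

```bash
cat > cloud.py <<'E'
from h import *
def cloud(v):
    uu,vv=np.meshgrid(np.arange(560),np.arange(420))
    p=cv2.undistortPoints(np.stack([uu.ravel(),vv.ravel()],1).astype(float)[:,None],v.K,v.dist)[:,0]
    d=v.d.ravel(); X=v.T[:3,3]+(np.c_[p[:,0],-p[:,1],-np.ones(len(p))]@v.T[:3,:3].T)*d[:,None]
    X[d<=0]=np.nan
    return X.reshape(420,560,3)
E
python3 - <<'E'
from cloud import *
for n in('s3','s4','s5','w4','w5'):
    v=V(n);X=cloud(v)
    if n[0]=='s':
        for (lo,hi) in (((.58,.62)),(.664,.70)):
            m=(X[...,0]>lo)&(X[...,0]<hi)&(X[...,1]>.15)&(X[...,1]<.20)&(X[...,2]>.088)&(X[...,2]<.25)
            q=X[m]
            print(n,lo,len(q), q.min(0).round(4) if len(q) else '', np.percentile(q[:,2],[0,2,10]).round(4) if len(q) else '')
            if n=='s5':
                ys,xs=np.where(m)
                for y in range(ys.min(),ys.max()+1,3):
                    k=xs[ys==y]; 
                    if len(k): print(y,k.min(),k.max(),X[y,k[len(k)//2]].round(4))
    else:
        for col in (235,240,330,335,340):
            for r in range(215,300,12): print(n,r,col,X[r,col].round(3),v.im[r,col])
E
```

```text
s3 0.58 243 [0.5878 0.168  0.2085] [0.2085 0.2094 0.2142]
s3 0.664 122 [0.6641 0.1587 0.0892] [0.0892 0.0902 0.0955]
s4 0.58 591 [0.5804 0.15   0.1112] [0.1112 0.1181 0.1383]
s4 0.664 820 [0.664  0.15   0.0896] [0.0896 0.099  0.1244]
s5 0.58 372 [0.58   0.1502 0.1174] [0.1174 0.127  0.1592]
45 387 389 [0.5827 0.1823 0.2498]
48 382 391 [0.5844 0.1731 0.2499]
51 379 391 [0.5893 0.1677 0.25  ]
54 376 391 [0.592  0.1601 0.2499]
57 375 388 [0.5889 0.1585 0.2427]
60 383 391 [0.6028 0.1562 0.247 ]
63 375 393 [0.6076 0.1567 0.2438]
66 373 394 [0.6038 0.1623 0.2319]
69 376 393 [0.6052 0.1536 0.2316]
72 379 394 [0.6145 0.1557 0.2305]
84 392 392 [0.6166 0.1691 0.1975]
87 391 393 [0.6178 0.17   0.1909]
90 390 391 [0.6191 0.1674 0.1866]
93 389 390 [0.6187 0.1678 0.1789]
96 388 390 [0.6181 0.1685 0.1707]
99 387 389 [0.6172 0.1698 0.1618]
102 386 388 [0.617  0.1698 0.1541]
105 385 387 [0.6168 0.1698 0.1463]
108 384 386 [0.6167 0.1696 0.1387]
111 384 385 [0.6183 0.1699 0.1318]
114 383 384 [0.6193 0.168  0.1259]
117 383 383 [0.619  0.1682 0.1174]
s5 0.664 873 [0.6641 0.15   0.0884] [0.0884 0.1    0.1
[... 3651 characters left out ...]
 18 20]
w5 215 335 [0.689 0.182 0.06 ] [ 77 122 163]
w5 227 335 [0.688 0.172 0.062] [ 79 125 166]
w5 239 335 [0.688 0.162 0.061] [ 78 126 167]
w5 251 335 [0.676 0.183 0.134] [83 88 93]
w5 263 335 [0.674 0.184 0.15 ] [80 87 90]
w5 275 335 [0.672 0.184 0.163] [82 89 91]
w5 287 335 [0.67  0.184 0.174] [87 93 99]
w5 299 335 [0.668 0.184 0.183] [78 83 86]
w5 215 340 [0.693 0.182 0.061] [ 64 105 140]
w5 227 340 [0.692 0.172 0.061] [ 75 121 161]
w5 239 340 [0.692 0.162 0.062] [ 82 129 167]
w5 251 340 [0.692 0.151 0.061] [ 81 123 163]
w5 263 340 [0.676 0.183 0.15 ] [81 88 93]
w5 275 340 [0.674 0.184 0.164] [83 89 92]
w5 287 340 [0.672 0.184 0.174] [82 87 90]
w5 299 340 [0.67  0.184 0.183] [83 87 93]
```

```bash
python3 - <<'E'
from cloud import *
v=V('w5');o=manip.get_obs();p=o['tcp_pos'];y=o['tcp_rot'][2]
tx=np.array([np.cos(y),np.sin(y),0]);ty=np.array([np.sin(y),-np.cos(y),0])
im=v.im.copy();big=cv2.resize(im[180:330,180:390],None,fx=3.8,fy=3.8,interpolation=cv2.INTER_CUBIC)
for dz,c in((0,(255,0,255)),(.015,(255,255,0)),(.03,(0,255,255))):
  for a in(-.02,.02,-.03,.03):
    for b in (-.008,.008):
      u=(v.proj(p+tx*a+ty*b+[0,0,dz])-[180,180])*3.8; cv2.circle(big,tuple(int(round(k)) for k in u),4,c,-1)
cv2.imwrite('pics/w5c.png',big)
E
```

```text
(no output)
```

View pics/w5c.png

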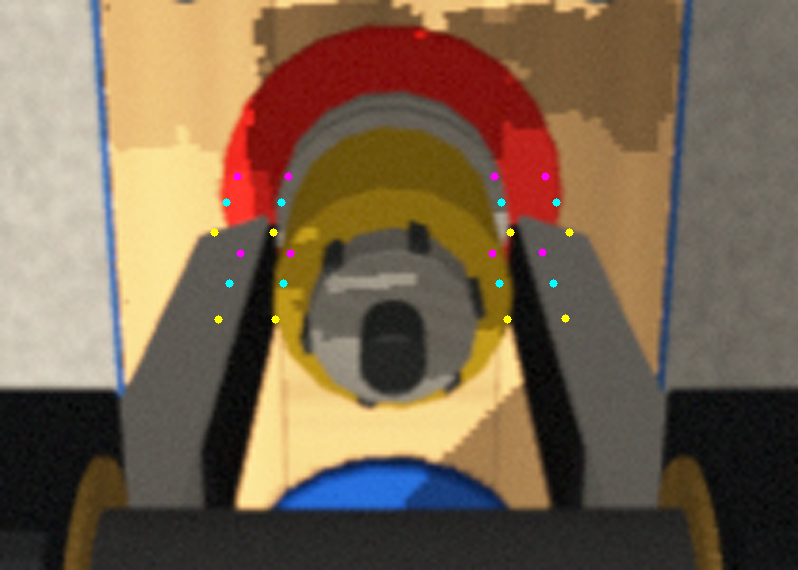

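The camera evidence disagrees with the text. The visible fingertips are about 28–30 mm above the reported TCP in both scene depth and the wrist view, so the jaws only hold the top rim of the body. I'll open, go 15 mm lower, which is safe under either reading, and close again. The width will then show which is right: body 0.43 or flange 0.49.

Request:
{"fn": "play_rows", "kwargs": {"deltas": [[0,0,0,0,0,0,75],[0,0,0,0,0,0,75],[0,0,0,0,0,0,75],[0,0,-0.02,0,0,0,75],[0,0,-0.037,0,0,0,75],[0,0,-0.037,0,0,0,75],[0,0,-0.037,0,0,0,75]]}}

```text
time: 6.05
tcp_pos: [0.6464, 0.175, 0.0659]
tcp_rot: [-3.142, 0.0, -0.089]
contact_force: [0.3, 0.3, 0.7]
width: 0.748
```

Request:
{"fn": "play_rows", "kwargs": {"deltas": [[0,0,0,0,0,0,45],[0,0,0,0,0,0,30],[0,0,0,0,0,0,20],[0,0,0,0,0,0,20],[0,0,0,0,0,0,20],[0,0,0,0,0,0,20]], "grip_force": 10}}

```text
time: 6.8
tcp_pos: [0.6464, 0.175, 0.066]
tcp_rot: [-3.142, 0.0, -0.089]
contact_force: [-1.2, -0.5, 2.1]
width: 0.42
```

```bash
python3 - <<'E'
from cloud import *
o=manip.get_obs();print(o['tcp_pos'],o['tcp_rot'],o['contact_force'],o['moment'],o['width'])
grab('scene','s6');v=V('s6');X=cloud(v)
cv2.imwrite('pics/s6c.png',cv2.resize(v.im[40:190,310:450],None,fx=4,fy=4,interpolation=cv2.INTER_CUBIC))
E
```

```text
[0.64640628 0.17495944 0.06603877] [-3.14157234e+00  1.08415854e-05 -8.93320523e-02] [-1.20662266 -0.47375812  2.09935716] [-0.10104311  0.09797747  0.01587473] 0.4204699572458541
```

View pics/s6c.png

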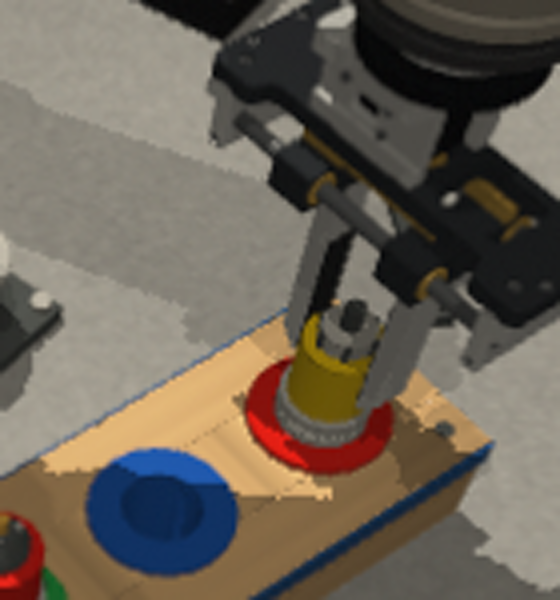

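The width is 0.42, so it holds the body and not the flange. The camera reading is right: the effective tips are about 28 mm above the reported TCP. I'll go 10 mm lower for full pad overlap, then grip firmly.

Request:
{"fn": "play_rows", "kwargs": {"deltas": [[0,0,0,0,0,0,60],[0,0,0,0,0,0,60],[0,0,-0.025,0,0,0,60],[0,0,-0.025,0,0,0,60],[0,0,-0.025,0,0,0,30],[0,0,-0.025,0,0,0,20],[0,0,-0.025,0,0,0,20],[0,0,-0.025,0,0,0,20]], "grip_force": 30}}

```text
time: 7.85
tcp_pos: [0.6465, 0.175, 0.0561]
tcp_rot: [-3.141, -0.0, -0.089]
contact_force: [1.3, 0.7, 0.5]
width: 0.42
```

Request:
{"fn": "play_rows", "kwargs": {"deltas": [[0,0,0,0,0,0,20],[0,0,0.01,0,0,0,20],[0,0,0.03,0,0,0,20],[0,0,0.05,0,0,0,20],[0,0,0.05,0,0,0,20]]}}

```text
time: 8.48
tcp_pos: [0.6469, 0.1752, 0.077]
tcp_rot: [-3.141, -0.001, -0.089]
contact_force: [0.1, -0.5, -3.7]
width: 0.421
```

```bash
python3 - <<'E'
from cloud import *
o=manip.get_obs();print(o['tcp_pos'],o['tcp_rot'],o['contact_force'],o['moment'],o['width'])
grab('scene','s7');v=V('s7')
cv2.imwrite('pics/s7c.png',cv2.resize(v.im[40:190,310:450],None,fx=4,fy=4,interpolation=cv2.INTER_CUBIC))
E
```

```text
[0.64689168 0.17516134 0.07696225] [-3.14111470e+00 -1.24185146e-03 -8.93279552e-02] [ 0.09667049 -0.49956341 -3.71844766] [-0.03488074 -0.1017574  -0.04958235] 0.4214913496028639
```

View pics/s7c.png

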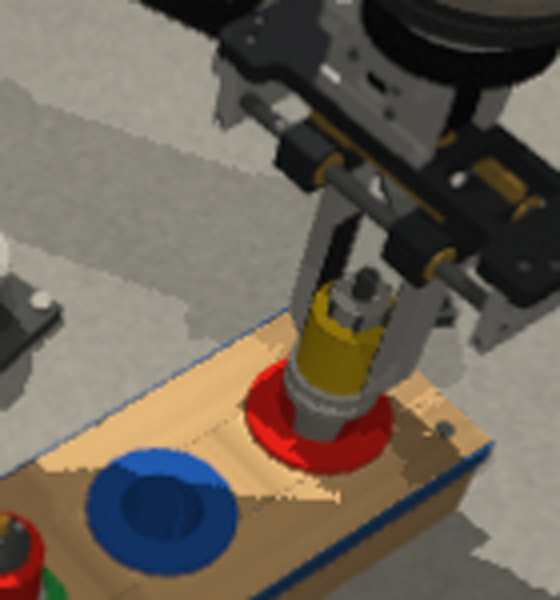

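The wrist force reads −3.7 N, which is the tool's weight, and the yellow tool hangs upright. Next I move it 100 mm along the row to the blue pocket.

Request:
{"fn": "play_rows", "kwargs": {"deltas": [[0,0,0.07,0,0,0,20],[0,0,0.13,0,0,0,20],[-0.006,-0.06,0.14,0,0,0,20],[-0.014,-0.15,0.14,0,0,0,20],[-0.021,-0.23,0.14,0,0,0,20],[-0.023,-0.249,0.14,0,0,0,20],[-0.023,-0.249,0.14,0,0,0,20]]}}

```text
time: 9.4
tcp_pos: [0.637, 0.0746, 0.1316]
tcp_rot: [3.141, 0.001, -0.09]
contact_force: [-0.1, 0.2, -4.0]
width: 0.42
```

```bash
python3 - <<'E'
from cloud import *
o=manip.get_obs();print(o['tcp_pos'],o['tcp_rot'],o['contact_force'],o['moment'],o['width'])
grab('scene','s8');grab('top','t8');v=V('s8');t=V('t8')
cv2.imwrite('pics/s8c.png',np.hstack([cv2.resize(v.im[60:210,280:420],None,fx=2.8,fy=2.8),cv2.resize(t.im[130:280,140:280],None,fx=2.8,fy=2.8)]))
E
```

```text
[0.63695198 0.07455471 0.13159241] [ 3.14143276e+00  5.67883652e-04 -9.04992524e-02] [-0.10020128  0.21477286 -3.95110423] [ 0.03069367 -0.06560227  0.00633936] 0.41995939742766075
```

View pics/s8c.png

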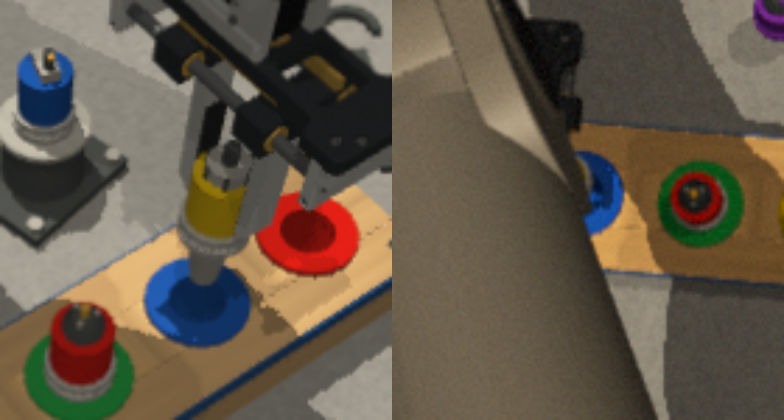

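Request:
{"fn": "play_rows", "kwargs": {"deltas": [[0,0,-0.06,0,0,0,20],[0,0,-0.12,0,0,0,20],[0,0,-0.15,0,0,0,20],[0,0,-0.165,0,0,0,20],[0,0,-0.175,0,0,0,20],[0,0,-0.182,0,0,0,20],[0,0,-0.182,0,0,0,20]]}}

```text
time: 10.38
tcp_pos: [0.6373, 0.0754, 0.0594]
tcp_rot: [-3.142, -0.0, -0.089]
contact_force: [-0.1, -0.4, -3.4]
width: 0.423
```

Request:
{"fn": "play_rows", "kwargs": {"deltas": [[0,0,-0.005,0,0,0,20],[0,0,-0.008,0,0,0,20],[0,0,-0.01,0,0,0,20],[0,0,-0.01,0,0,0,20]]}}

```text
time: 10.88
tcp_pos: [0.6373, 0.0753, 0.056]
tcp_rot: [3.141, -0.0, -0.089]
contact_force: [-5.5, -0.4, 8.2]
width: 0.422
```

The tool is seated: the force went from −3.4 to +8 N at the same TCP height as its home in the red pocket. I'll release and rise.

Request:
{"fn": "play_rows", "kwargs": {"deltas": [[0,0,0,0,0,0,75],[0,0,0,0,0,0,75],[0,0,0,0,0,0,85],[0,0,0.08,0,0,0,90],[0,0,0.2,0,0,0,90],[-0.01,-0.1,0.28,0,0,0,90],[-0.023,-0.249,0.28,0,0,0,90],[-0.023,-0.249,0.28,0,0,0,90]]}}

```text
time: 11.88
tcp_pos: [0.6278, -0.0301, 0.1673]
tcp_rot: [3.139, -0.0, -0.096]
contact_force: [-0.1, 0.1, 0.2]
width: 0.9
```

```bash
python3 - <<'E'
from cloud import *
o=manip.get_obs();print(o['tcp_pos'],o['tcp_rot'],o['contact_force'],o['moment'],o['width'])
grab('scene','s9');grab('wrist','w9');v=V('s9');t=V('w9')
cv2.imwrite('pics/s9c.png',np.hstack([cv2.resize(v.im[80:230,270:410],None,fx=2.8,fy=2.8),cv2.resize(t.im[100:250,210:350],None,fx=2.8,fy=2.8)]))
for P in ([.6280,-.0248,.139],[.6371,.0745,.139],[.6464,.1741,.065]): print(v.proj(P),t.proj(P), ((t.proj(P)-[210,100])*2.8+[392,0]).round())
E
python3 m3.py w9
```

```text
[ 0.62777083 -0.03005876  0.16733479] [ 3.13933616e+00 -3.70159489e-04 -9.62481919e-02] [-0.0772669   0.07663885  0.21728662] [-0.0175384  -0.07501058 -0.00831879] 0.9003271904044661
[310.74972786 168.89092889] [282.84794041 222.3798563 ] [596. 343.]
[356.49557066 141.40777383] [282.59933833  95.65540486] [595. -12.]
[389.94110152 141.82557393] [282.5367091  -10.28901387] [ 595. -309.]
w9 red [262 188  42  47 949] [array([282.4, 212.3]), array([42.4, 49.4]), np.float64(178.3)] [ 0.6265 -0.0368  0.065 ]
w9 yellow [260  74  47  51 860] [array([283.,  99.]), array([47.3, 50. ]), np.float64(176.7)] [0.6379 0.0789 0.065 ]
w9 green [ 250  169   66   58 1386] [array([282.4, 201. ]), array([64.6, 65.8]), np.float64(83.6)] [ 0.6277 -0.0242  0.065 ]
w9 blue [524   0  28 235 691] [array([537.8, 109.3]), array([  5.6, 261.5]), np.float64(6.1)] [0.8964 0.0475 0.065 ]
w9 blue [  34   64   68   50 2014] [array([65.5, 90.1]), array([49.4, 74.2]), np.float64(108.4)] [0.423  0.1094 0.065 ]
```

View pics/s9c.png

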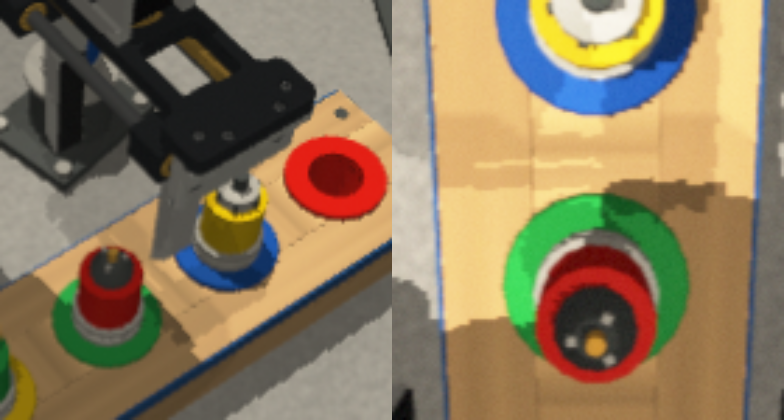

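The yellow tool is home in the blue pocket and the red tool stands centred under the jaws. I'll descend, grip and lift.

Request:
{"fn": "play_rows", "kwargs": {"deltas": [[0,0,0,0,0,0,90],[0,0,-0.1,0,0,0,90],[0,0,-0.2,0,0,0,80],[0,0,-0.28,0,0,0,70],[0,0,-0.28,0,0,0,50],[0,0,-0.28,0,0,0,30],[0,0,-0.28,0,0,0,20],[0,0,-0.28,0,0,0,20]]}}

```text
time: 12.98
tcp_pos: [0.6288, -0.0239, 0.0567]
tcp_rot: [-3.141, -0.002, -0.089]
contact_force: [-1.9, 1.8, 7.5]
width: 0.418
```

Request:
{"fn": "play_rows", "kwargs": {"deltas": [[0,0,0,0,0,0,20],[0,0,0,0,0,0,20],[0,0,0.02,0,0,0,20],[0,0,0.04,0,0,0,20],[0,0,0.04,0,0,0,20]]}}

```text
time: 13.6
tcp_pos: [0.6285, -0.0243, 0.0721]
tcp_rot: [3.142, -0.001, -0.089]
contact_force: [-0.7, 1.2, -4.8]
width: 0.418
```

The red tool is held (−4.8 N). I'll lift it high over the yellow tool and move 200 mm to the red pocket.

Request:
{"fn": "play_rows", "kwargs": {"deltas": [[0,0,0.08,0,0,0,20],[0,0,0.18,0,0,0,20],[0,0,0.28,0,0,0,20],[0,0,0.35,0,0,0,20],[0.008,0.09,0.35,0,0,0,20],[0.02,0.22,0.35,0,0,0,20],[0.033,0.36,0.35,0,0,0,20],[0.046,0.498,0.35,0,0,0,20]]}}

```text
time: 14.6
tcp_pos: [0.6463, 0.1764, 0.211]
tcp_rot: [3.141, 0.0, -0.09]
contact_force: [0.2, 0.8, -4.6]
width: 0.415
```

Request:
{"fn": "play_rows", "kwargs": {"deltas": [[0,0,0,0,0,0,20],[0,0,-0.08,0,0,0,20],[0,0,-0.16,0,0,0,20],[0,0,-0.2,0,0,0,20],[0,0,-0.2,0,0,0,20],[0,0,-0.2,0,0,0,20]]}}

```text
time: 15.35
tcp_pos: [0.6471, 0.1752, 0.1324]
tcp_rot: [-3.141, -0.001, -0.089]
contact_force: [1.0, 0.9, -5.4]
width: 0.421
```

```bash
cat > look.py <<'E'
from cloud import *
import sys
n=sys.argv[1];x0,y0,x1,y1=map(int,sys.argv[2:6])
o=manip.get_obs();print(o['tcp_pos'].round(4),o['tcp_rot'].round(3),o['contact_force'].round(1),o['moment'].round(2),o['width'].round(3))
grab('scene',n);v=V(n)
f=min(700/(x1-x0),560/(y1-y0));cv2.imwrite('pics/%sc.png'%n,cv2.resize(v.im[y0:y1,x0:x1],None,fx=f,fy=f,interpolation=cv2.INTER_CUBIC))
E
python3 look.py s10 270 60 450 210
```

```text
Traceback (most recent call last):
  File "look.py", line 4, in <module>
    o=manip.get_obs();print(o['tcp_pos'].round(4),o['tcp_rot'].round(3),o['contact_force'].round(1),o['moment'].round(2),o['width'].round(3))
                                                                                                                         ^^^^^^^^^^^^^^^^
AttributeError: 'float' object has no attribute 'round'
```

```bash
sed -i "s/o\['width'\].round(3)/round(o['width'],3)/" look.py; python3 look.py s10 270 60 450 210
```

```text
[0.6471 0.1752 0.1324] [-3.141e+00 -1.000e-03 -8.900e-02] [ 1.   0.9 -5.4] [-0.05 -0.05  0.02] 0.421
```

View pics/s10c.png

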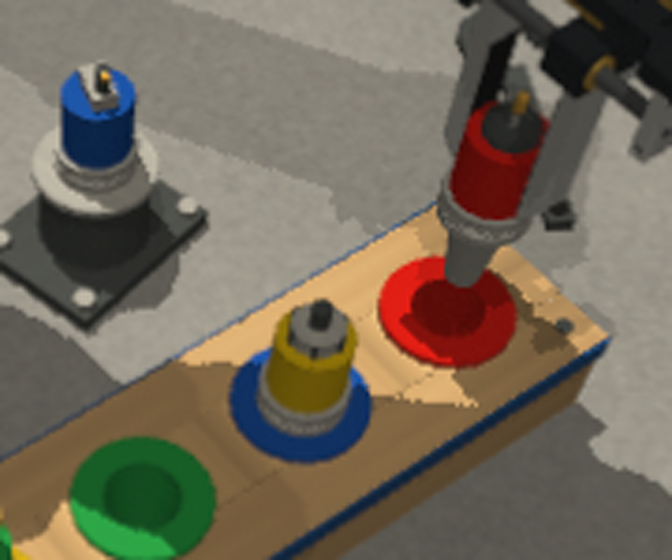

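The red tool hangs upright over the red mouth. I'll lower it.

Request:
{"fn": "play_rows", "kwargs": {"deltas": [[0,0,-0.06,0,0,0,20],[0,0,-0.12,0,0,0,20],[0,0,-0.15,0,0,0,20],[0,0,-0.165,0,0,0,20],[0,0,-0.175,0,0,0,20],[0,0,-0.182,0,0,0,20],[0,0,-0.182,0,0,0,20]]}}

```text
time: 16.27
tcp_pos: [0.6465, 0.175, 0.0586]
tcp_rot: [-3.141, -0.0, -0.089]
contact_force: [-0.0, 0.5, -4.9]
width: 0.419
```

Request:
{"fn": "play_rows", "kwargs": {"deltas": [[0,0,-0.004,0,0,0,20],[0,0,-0.007,0,0,0,20],[0,0,-0.009,0,0,0,20],[0,0,-0.009,0,0,0,20]]}}

```text
time: 16.77
tcp_pos: [0.6466, 0.1751, 0.0567]
tcp_rot: [3.141, -0.001, -0.089]
contact_force: [-8.0, -3.0, 19.6]
width: 0.424
```

Request:
{"fn": "play_rows", "kwargs": {"deltas": [[0,0,0,0,0,0,75],[0,0,0,0,0,0,75],[0,0,0,0,0,0,85],[0,0,0.08,0,0,0,90],[0,0,0.2,0,0,0,90],[-0.009,-0.1,0.28,0,0,0,90],[-0.023,-0.25,0.28,0,0,0,90],[-0.037,-0.4,0.28,0,0,0,90]]}}

```text
time: 17.77
tcp_pos: [0.6316, 0.0134, 0.1672]
tcp_rot: [-3.142, -0.001, -0.089]
contact_force: [1.1, 0.4, -0.7]
width: 0.899
```

Request:
{"fn": "play_rows", "kwargs": {"deltas": [[-0.012,-0.13,0,0,0,0,90],[-0.024,-0.26,0,0,0,0,90],[-0.032,-0.347,0,0,0,0,90],[-0.032,-0.347,0,0,0,0,90],[-0.032,-0.347,0,0,0,0,90]]}}

```text
time: 18.4
tcp_pos: [0.6189, -0.123, 0.1668]
tcp_rot: [-3.141, -0.0, -0.089]
contact_force: [-0.6, 0.5, -0.0]
width: 0.902
```

```bash
python3 look.py s11 210 90 450 290; python3 - <<'E'
from h import *
grab('wrist','w11')
E
python3 m3.py w11
```

```text
[ 0.6189 -0.123   0.1668] [-3.141 -0.    -0.089] [-0.6  0.5 -0. ] [-0.04 -0.14  0.08] 0.902
w11 yellow [266   0  37  12 317] [array([284.,  -3.]), array([28.2, 37. ]), np.float64(92.7)] [0.6373 0.0725 0.065 ]
w11 yellow [ 249  173   67   59 1477] [array([282.5, 204.7]), array([64.8, 66.7]), np.float64(91.4)] [ 0.6186 -0.1238  0.065 ]
w11 green [261 192  43  43 785] [array([282.4, 216.9]), array([41.9, 50.6]), np.float64(179.2)] [ 0.6172 -0.1373  0.065 ]
w11 blue [530   0  30 235 732] [array([544.9, 110.5]), array([  6.1, 260.5]), np.float64(6.6)] [ 0.8947 -0.0482  0.065 ]
```

View pics/s11c.png

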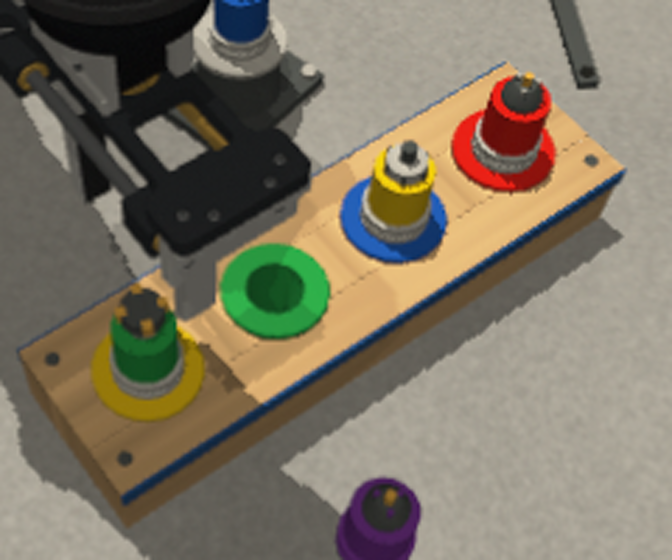

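View pics/w11.png

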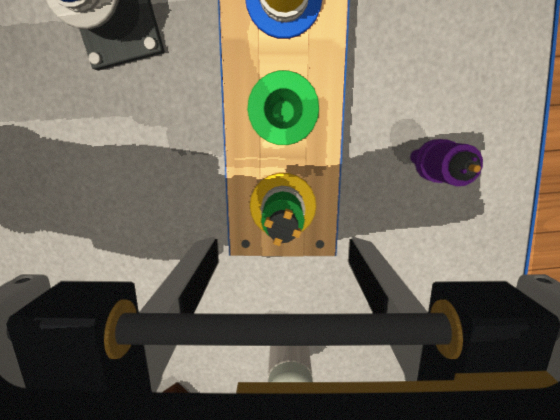

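The red tool is home in the red pocket (scene crop 508,125). The green tool is centred under the jaws. I'll descend and grip.

Request:
{"fn": "play_rows", "kwargs": {"deltas": [[0,0,-0.1,0,0,0,90],[0,0,-0.2,0,0,0,80],[0,0,-0.272,0,0,0,70],[0,0,-0.272,0,0,0,50],[0,0,-0.272,0,0,0,30],[0,0,-0.272,0,0,0,20],[0,0,-0.272,0,0,0,20],[0,0,-0.272,0,0,0,20]]}}

```text
time: 19.5
tcp_pos: [0.6196, -0.1237, 0.0595]
tcp_rot: [3.141, -0.002, -0.089]
contact_force: [-1.2, 1.4, 7.6]
width: 0.422
```

Request:
{"fn": "play_rows", "kwargs": {"deltas": [[0,0,0,0,0,0,20],[0,0,0.02,0,0,0,20],[0,0,0.04,0,0,0,20],[0,0,0.04,0,0,0,20]]}}

```text
time: 20.0
tcp_pos: [0.6193, -0.124, 0.0749]
tcp_rot: [3.141, -0.001, -0.09]
contact_force: [-0.5, -0.3, -4.7]
width: 0.421
```

Request:
{"fn": "play_rows", "kwargs": {"deltas": [[0,0,0.07,0,0,0,20],[0,0,0.14,0,0,0,20],[0.006,0.06,0.15,0,0,0,20],[0.014,0.15,0.15,0,0,0,20],[0.021,0.23,0.15,0,0,0,20],[0.023,0.249,0.15,0,0,0,20],[0.023,0.249,0.15,0,0,0,20],[0.023,0.249,0.15,0,0,0,20]]}}

```text
time: 21.0
tcp_pos: [0.6279, -0.0256, 0.1338]
tcp_rot: [3.141, 0.0, -0.091]
contact_force: [0.7, 0.2, -4.5]
width: 0.418
```

```bash
python3 look.py s12 210 90 450 290
```

```text
[ 0.6279 -0.0256  0.1338] [ 3.141  0.    -0.091] [ 0.7  0.2 -4.5] [-0.03 -0.09  0.  ] 0.418
```

View pics/s12c.png

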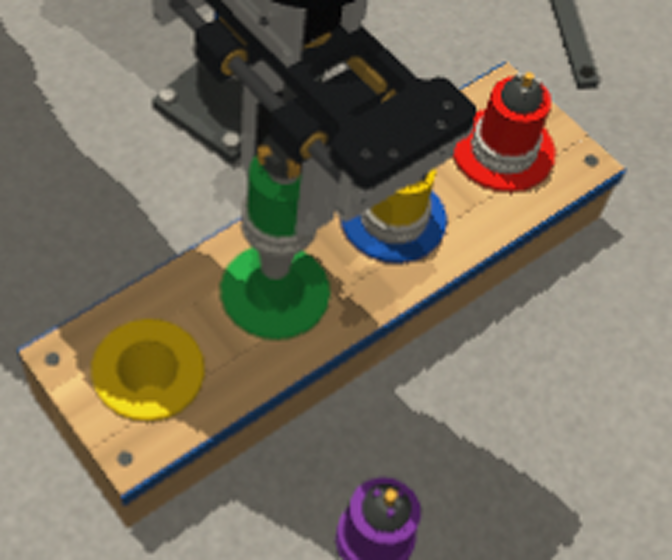

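Request:
{"fn": "play_rows", "kwargs": {"deltas": [[0,0,-0.06,0,0,0,20],[0,0,-0.12,0,0,0,20],[0,0,-0.15,0,0,0,20],[0,0,-0.165,0,0,0,20],[0,0,-0.174,0,0,0,20],[0,0,-0.178,0,0,0,20],[0,0,-0.178,0,0,0,20]]}}

```text
time: 21.92
tcp_pos: [0.6282, -0.0242, 0.0631]
tcp_rot: [-3.142, -0.0, -0.089]
contact_force: [-0.1, -0.7, -4.1]
width: 0.42
```

Request:
{"fn": "play_rows", "kwargs": {"deltas": [[0,0,-0.004,0,0,0,20],[0,0,-0.007,0,0,0,20],[0,0,-0.008,0,0,0,20],[0,0,-0.008,0,0,0,20]]}}

```text
time: 22.42
tcp_pos: [0.628, -0.0242, 0.0596]
tcp_rot: [-3.142, 0.0, -0.089]
contact_force: [0.4, 0.4, -4.0]
width: 0.422
```

Request:
{"fn": "play_rows", "kwargs": {"deltas": [[0,0,-0.002,0,0,0,20],[0,0,-0.004,0,0,0,20],[0,0,-0.004,0,0,0,20]]}}

```text
time: 22.8
tcp_pos: [0.6281, -0.0242, 0.0594]
tcp_rot: [3.141, -0.001, -0.089]
contact_force: [-10.2, -0.6, 18.8]
width: 0.419
```

Seated at +19 N. I'll release and go to the yellow tool in the blue pocket.

Request:
{"fn": "play_rows", "kwargs": {"deltas": [[0,0,0,0,0,0,75],[0,0,0,0,0,0,75],[0,0,0,0,0,0,85],[0,0,0.08,0,0,0,90],[0,0,0.2,0,0,0,90],[0.009,0.1,0.28,0,0,0,90],[0.023,0.249,0.28,0,0,0,90],[0.023,0.249,0.28,0,0,0,90]]}}

```text
time: 23.8
tcp_pos: [0.637, 0.0812, 0.1705]
tcp_rot: [-3.139, -0.001, -0.083]
contact_force: [-0.3, -0.6, -0.3]
width: 0.904
```

```bash
python3 look.py s13 210 90 450 290;  python3 - <<'E'
from h import *
grab('wrist','w13');print(V('w13').proj([.6371,.0745,.139]))
E
python3 m3.py w13
```

```text
[0.637  0.0812 0.1705] [-3.139e+00 -1.000e-03 -8.300e-02] [-0.3 -0.6 -0.3] [-0.05 -0.06 -0.01] 0.904
[283.3720059  227.51123129]
w13 yellow [263 192  42  43 765] [array([283.5, 217.7]), array([41. , 51.8]), np.float64(179.3)] [0.6363 0.0611 0.065 ]
w13 blue [515   0  28 235 686] [array([528.7, 114.9]), array([  5.7, 260.4]), np.float64(6.1)] [0.8981 0.1496 0.065 ]
w13 blue [ 251  174   65   56 1233] [array([282.9, 205.2]), array([62.9, 63.9]), np.float64(92.8)] [0.6369 0.0753 0.065 ]
w13 blue [  59  183   60   46 1397] [array([ 87.2, 204.6]), array([43.9, 63.2]), np.float64(76.6)] [0.422  0.0945 0.065 ]
```

View pics/s13c.png

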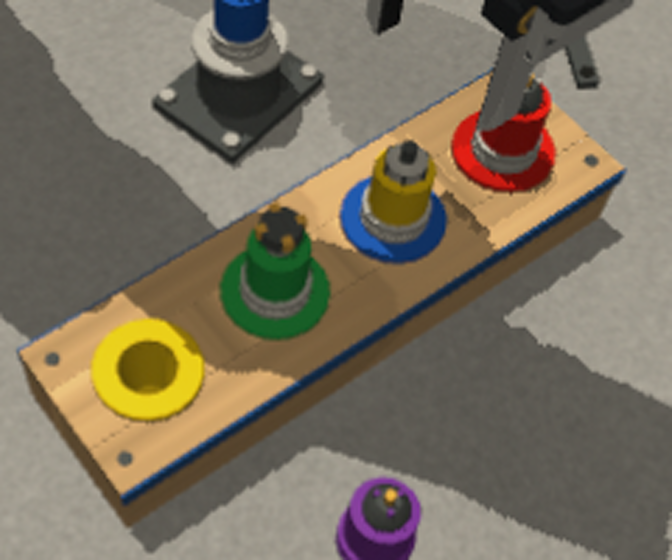

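View pics/w13.png

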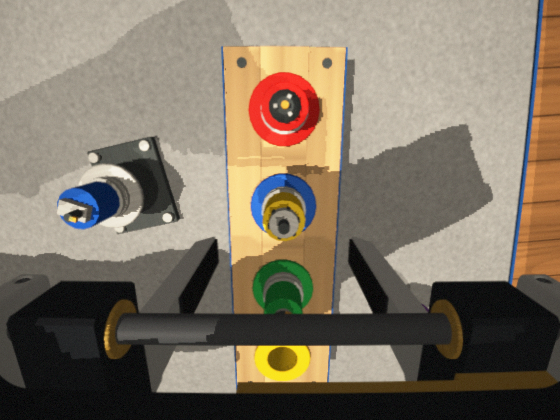

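The green tool is home in the green pocket. Yellow, in the blue pocket, is next.

Request:
{"fn": "play_rows", "kwargs": {"deltas": [[0,0,0,0,0,0,90],[0,0,-0.1,0,0,0,90],[0,0,-0.2,0,0,0,80],[0,0,-0.278,0,0,0,70],[0,0,-0.278,0,0,0,50],[0,0,-0.278,0,0,0,30],[0,0,-0.278,0,0,0,20],[0,0,-0.278,0,0,0,20]]}}

```text
time: 24.9
tcp_pos: [0.6381, 0.0753, 0.0603]
tcp_rot: [-3.141, -0.002, -0.09]
contact_force: [-1.1, -1.8, 8.6]
width: 0.422
```

Request:
{"fn": "play_rows", "kwargs": {"deltas": [[0,0,0,0,0,0,20],[0,0,0,0,0,0,20],[0,0,0.02,0,0,0,20],[0,0,0.04,0,0,0,20],[0,0,0.04,0,0,0,20]]}}

```text
time: 25.52
tcp_pos: [0.6376, 0.0754, 0.0757]
tcp_rot: [-3.141, -0.001, -0.089]
contact_force: [-0.3, 0.0, -4.9]
width: 0.422
```

Request:
{"fn": "play_rows", "kwargs": {"deltas": [[0,0,0.08,0,0,0,20],[0,0,0.18,0,0,0,20],[0,0,0.28,0,0,0,20],[0,0,0.35,0,0,0,20],[-0.008,-0.09,0.35,0,0,0,20],[-0.02,-0.22,0.35,0,0,0,20],[-0.033,-0.36,0.35,0,0,0,20],[-0.046,-0.498,0.35,0,0,0,20]]}}

```text
time: 26.52
tcp_pos: [0.6183, -0.1255, 0.2147]
tcp_rot: [3.142, 0.0, -0.089]
contact_force: [-0.1, -0.8, -4.3]
width: 0.423
```

Request:
{"fn": "play_rows", "kwargs": {"deltas": [[0,0,0,0,0,0,20],[0,0,-0.08,0,0,0,20],[0,0,-0.16,0,0,0,20],[0,0,-0.2,0,0,0,20],[0,0,-0.2,0,0,0,20],[0,0,-0.2,0,0,0,20]]}}

```text
time: 27.28
tcp_pos: [0.6196, -0.1236, 0.136]
tcp_rot: [3.142, -0.001, -0.089]
contact_force: [-0.6, -0.2, -4.3]
width: 0.418
```

```bash
python3 look.py s14 210 90 450 290
```

```text
[ 0.6196 -0.1236  0.136 ] [ 3.142e+00 -1.000e-03 -8.900e-02] [-0.6 -0.2 -4.3] [ 0.01 -0.08 -0.04] 0.418
```

View pics/s14c.png

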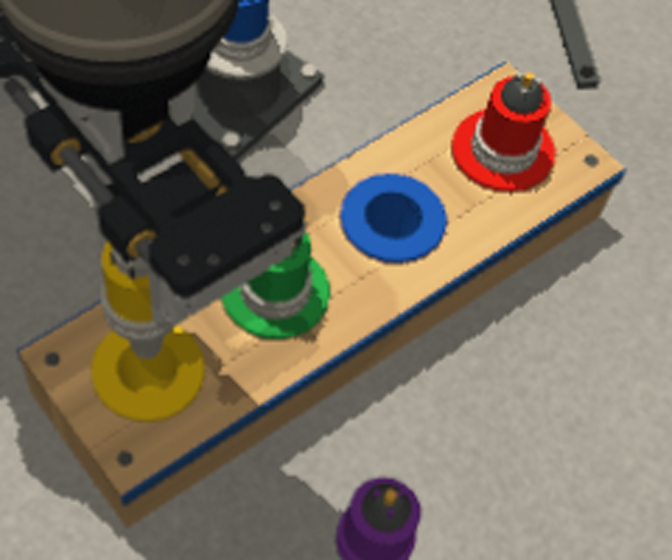

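Request:
{"fn": "play_rows", "kwargs": {"deltas": [[0,0,-0.06,0,0,0,20],[0,0,-0.12,0,0,0,20],[0,0,-0.15,0,0,0,20],[0,0,-0.168,0,0,0,20],[0,0,-0.176,0,0,0,20],[0,0,-0.182,0,0,0,20],[0,0,-0.182,0,0,0,20]]}}

```text
time: 28.2
tcp_pos: [0.619, -0.1239, 0.0623]
tcp_rot: [3.142, -0.0, -0.089]
contact_force: [0.2, 0.4, -3.7]
width: 0.425
```

Request:
{"fn": "play_rows", "kwargs": {"deltas": [[0,0,-0.003,0,0,0,20],[0,0,-0.006,0,0,0,20],[0,0,-0.008,0,0,0,20],[0,0,-0.008,0,0,0,20]]}}

```text
time: 28.7
tcp_pos: [0.619, -0.1239, 0.0603]
tcp_rot: [3.141, -0.001, -0.089]
contact_force: [-7.9, 0.6, 17.9]
width: 0.424
```

Request:
{"fn": "play_rows", "kwargs": {"deltas": [[0,0,0,0,0,0,75],[0,0,0,0,0,0,75],[0,0,0,0,0,0,85],[0,0,0.1,0,0,0,90],[0,0,0.24,0,0,0,90],[-0.06,0.03,0.38,0,0,0,95],[-0.16,0.1,0.42,0,0,0,95],[-0.27,0.2,0.43,0,0,0,95]]}}

```text
time: 29.7
tcp_pos: [0.5105, -0.0435, 0.2319]
tcp_rot: [-3.142, -0.002, -0.091]
contact_force: [0.4, 0.8, 0.8]
width: 0.946
```

Request:
{"fn": "play_rows", "kwargs": {"deltas": [[-0.1,0.1,0,0,0,0,95],[-0.15,0.18,0,0,0,0,95],[-0.15,0.18,0,0,0,0,95],[-0.15,0.18,0,0,0,0,95],[-0.15,0.18,0,0,0,0,95]]}}

```text
time: 30.32
tcp_pos: [0.4512, 0.0274, 0.2306]
tcp_rot: [-3.141, 0.0, -0.09]
contact_force: [0.6, -0.1, -0.2]
width: 0.949
```

```bash
python3 look.py s15 190 60 450 290;  python3 - <<'E'
from h import *
grab('wrist','w15')
E
python3 m3.py w15
```

```text
[0.4512 0.0274 0.2306] [-3.141  0.    -0.09 ] [ 0.6 -0.1 -0.2] [-0.05 -0.06  0.02] 0.949
w15 green [ 392  193   63   42 1534] [array([420.9, 217.1]), array([46.9, 60.8]), np.float64(85.9)] [ 0.6299 -0.0231  0.065 ]
w15 blue [369   0  21 235 635] [array([378.8, 114.6]), array([  4.8, 261.9]), np.float64(4.4)] [0.5752 0.1115 0.065 ]
w15 blue [ 400  113   57   57 2540] [array([428.2, 140.9]), array([53.7, 60. ]), np.float64(42.4)] [0.6363 0.0751 0.065 ]
w15 blue [257 114  37  38 629] [array([274.7, 132.6]), array([36.3, 37. ]), np.float64(9.2)] [0.4479 0.1014 0.065 ]
```

View pics/s15c.png

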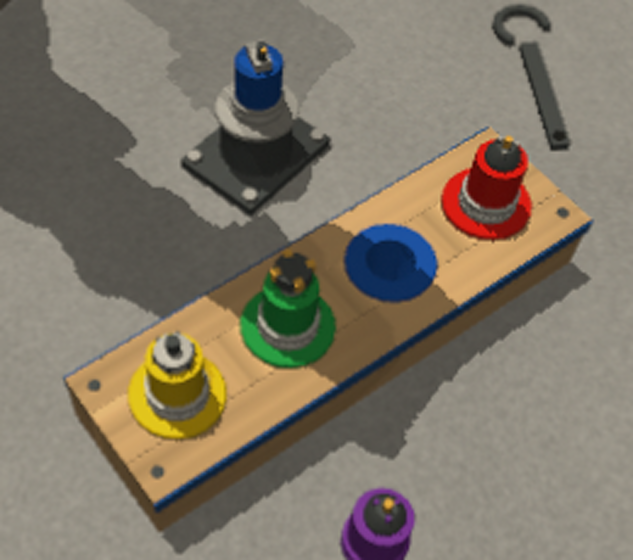

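View pics/w15.png

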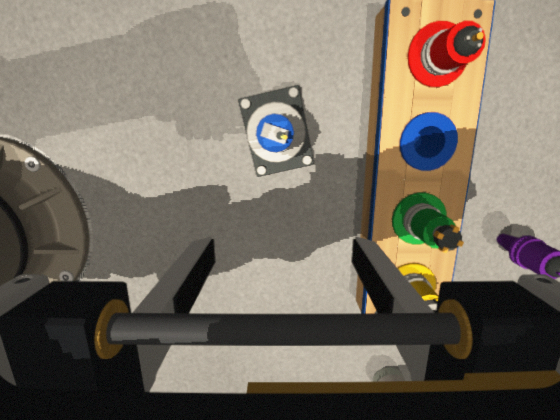

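The yellow, green and red tools are all home. Now I'll measure the fixture collar and the blue tool in this wrist view and the top view.

```bash
python3 - <<'E'
from cloud import *
def ring(v,c,r,vmin,tag):
    hsv=cv2.cvtColor(v.im,cv2.COLOR_BGR2HSV)
    m=((hsv[...,1]<60)&(hsv[...,2]>vmin)) | cv2.inRange(hsv,(100,120,40),(125,255,255)).astype(bool)
    k=np.zeros(m.shape,np.uint8);cv2.circle(k,c,r,1,-1)
    m=(m&(k>0)).astype(np.uint8)
    n,l,st,ce=cv2.connectedComponentsWithStats(m);i=1+np.argmax(st[1:,4])
    pts=cv2.findContours((l==i).astype(np.uint8),cv2.RETR_EXTERNAL,cv2.CHAIN_APPROX_NONE)[0][0]
    e=cv2.fitEllipse(cv2.convexHull(pts));im=v.im.copy();cv2.ellipse(im,e,(0,255,255),1)
    x,y=c;cv2.imwrite('pics/%s.png'%tag,cv2.resize(im[y-50:y+50,x-50:x+50],None,fx=5,fy=5,interpolation=cv2.INTER_NEAREST))
    print(tag,e,v.plane(*e[0],.065).round(4)); return e[0]
w=V('w15');t=V('top0')
a=ring(w,(276,132),32,140,'ringw');b=ring(t,(195,280),17,140,'ringt')
print('blue body wrist z=.117',w.plane(274.7,132.6,.117)); print(tri([w.ray(*a),t.ray(*b)]))
X=cloud(w);q=X[(np.hypot(X[...,0]-.45,X[...,1]-.1)<.04)]
for lo,hi in((.06,.07),(.112,.122),(.125,.15)):
    k=q[(q[:,2]>lo)&(q[:,2]<hi)];print(lo,len(k),np.median(k[:,2]).round(4),((k.min(0)+k.max(0))/2).round(4),k[:,2].max().round(4))
E
```

```text
ringw ((274.713623046875, 131.97286987304688), (59.64133834838867, 60.29888916015625), 45.56380844116211) [0.448  0.1022 0.065 ]
ringt ((194.59771728515625, 280.4945068359375), (29.576908111572266, 30.318504333496094), 179.03842163085938) [0.4493 0.0987 0.065 ]
blue body wrist z=.117 [0.44928475 0.10184329 0.117     ]
(array([0.44783655, 0.10210222, 0.04672139]), [np.float64(0.0003549540609274589), np.float64(0.0003549540609274583)])
0.06 1533 0.0659 [0.449  0.1019 0.0659] 0.0686
0.112 760 0.118 [0.4487 0.1017 0.118 ] 0.1202
0.125 327 0.1262 [0.4488 0.102  0.1334] 0.1418
```

View pics/ringw.png

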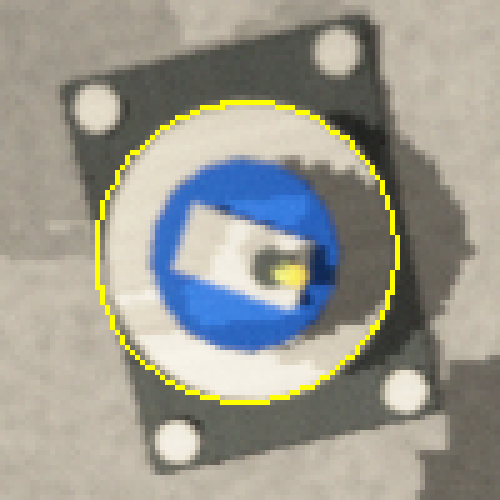

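View pics/ringt.png

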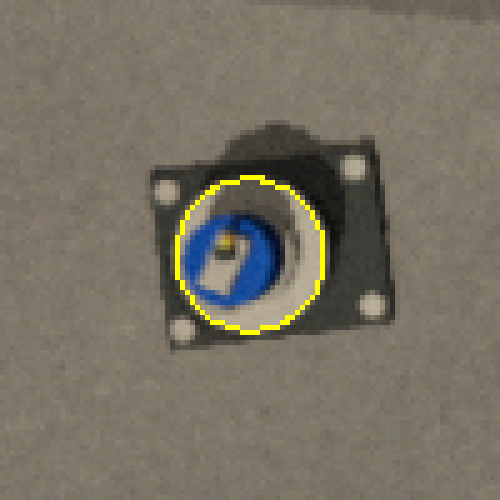

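The wrist view gives the collar at (0.448, 0.102) and the blue body axis at (0.449, 0.102), with the collar at z 0.066 and the body top at 0.118, as expected. The wrist/top triangulation height is poor (0.047) because the two calibrations differ by about 3 mm in y over a small parallax. I'll rely on the wrist view, which has matched all the placements so far.

Request:
{"fn": "play_rows", "kwargs": {"deltas": [[-0.002,0.09,-0.03,0,0,0,95],[-0.005,0.17,-0.08,0,0,0,95],[-0.005,0.186,-0.14,0,0,0,95],[-0.005,0.186,-0.14,0,0,0,95],[-0.005,0.186,-0.14,0,0,0,95]]}}

```text
time: 31.05
tcp_pos: [0.4493, 0.1021, 0.1754]
tcp_rot: [-3.141, -0.0, -0.09]
contact_force: [0.1, 0.0, -0.3]
width: 0.95
```

```bash
python3 look.py s16 230 30 370 150;  python3 - <<'E'
from h import *
im,_,_=grab('wrist','w16');print(V('w16').proj([.449,.1018,.117]))
cv2.imwrite('pics/w16c.png',cv2.resize(im[100:330,150:410],None,fx=2.4,fy=2.4))
E
python3 m3.py w16
```

```text
[0.4493 0.1021 0.1754] [-3.141 -0.    -0.09 ] [ 0.1  0.  -0.3] [-0.08 -0.11 -0.01] 0.95
[282.38078292 214.93043682]
w16 blue [391  58  20 177 616] [array([400.8, 135.7]), array([  6.6, 194. ]), np.float64(5.2)] [0.5793 0.1617 0.065 ]
w16 blue [ 419  180   63   55 2804] [array([450.1, 209.7]), array([56.8, 65. ]), np.float64(54.5)] [0.6361 0.0756 0.065 ]
w16 blue [263 189  40  46 917] [array([282.3, 211.8]), array([40.1, 46.7]), np.float64(1.4)] [0.4478 0.0905 0.065 ]
```

View pics/w16c.png

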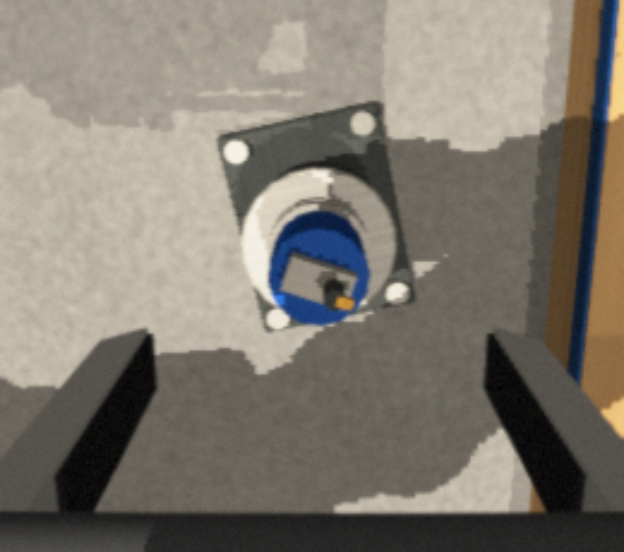

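View pics/s16c.png

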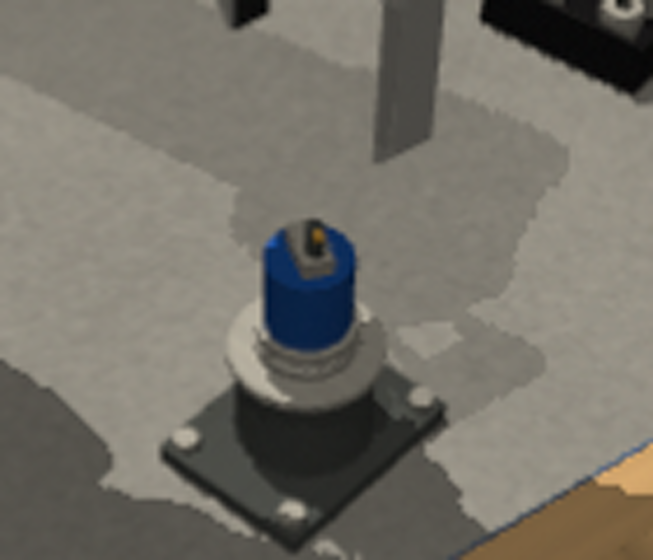

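Centred: the jaw midpoint is x 321 in the crop and the tool axis is at 320. I'll grip the blue tool.

Request:
{"fn": "play_rows", "kwargs": {"deltas": [[0,0,-0.1,0,0,0,90],[0,0,-0.2,0,0,0,80],[0,0,-0.284,0,0,0,70],[0,0,-0.284,0,0,0,50],[0,0,-0.284,0,0,0,30],[0,0,-0.284,0,0,0,20],[0,0,-0.284,0,0,0,20],[0,0,-0.284,0,0,0,20]]}}

```text
time: 32.15
tcp_pos: [0.4498, 0.1026, 0.0626]
tcp_rot: [-3.141, -0.002, -0.09]
contact_force: [-2.1, -0.8, 9.5]
width: 0.418
```

Request:
{"fn": "play_rows", "kwargs": {"deltas": [[0,0,0,0,0,0,20],[0,0,0,0,0,0,20],[0,0,0.02,0,0,0,20],[0,0,0.04,0,0,0,20],[0,0,0.04,0,0,0,20]]}}

```text
time: 32.78
tcp_pos: [0.4493, 0.1026, 0.0781]
tcp_rot: [-3.141, -0.001, -0.09]
contact_force: [0.3, -0.2, -3.5]
width: 0.42
```

Request:
{"fn": "play_rows", "kwargs": {"deltas": [[0,0,0.08,0,0,0,20],[0,0,0.16,0,0,0,20],[0.02,-0.003,0.21,0,0,0,20],[0.12,-0.018,0.21,0,0,0,20],[0.25,-0.036,0.21,0,0,0,20],[0.37,-0.054,0.21,0,0,0,20],[0.45,-0.066,0.21,0,0,0,20],[0.47,-0.068,0.21,0,0,0,20]]}}

```text
time: 33.78
tcp_pos: [0.6379, 0.0748, 0.1601]
tcp_rot: [-3.141, 0.001, -0.09]
contact_force: [-1.5, 0.7, -4.0]
width: 0.42
```

Request:
{"fn": "play_rows", "kwargs": {"deltas": [[0,0,0,0,0,0,20],[0,0,-0.05,0,0,0,20],[0,0,-0.06,0,0,0,20],[0,0,-0.06,0,0,0,20]]}}

```text
time: 34.28
tcp_pos: [0.6361, 0.0753, 0.1367]
tcp_rot: [3.141, 0.001, -0.089]
contact_force: [-0.1, 0.6, -3.7]
width: 0.421
```

```bash
python3 look.py s17 270 60 450 210;  python3 - <<'E'
from h import *
im,_,_=grab('wrist','w17')
cv2.imwrite('pics/w17c.png',cv2.resize(im[130:330,170:400],None,fx=2.8,fy=2.8))
E
python3 m3.py w17
```

```text
[0.6361 0.0753 0.1367] [ 3.141e+00  1.000e-03 -8.900e-02] [-0.1  0.6 -3.7] [-0.1  -0.05 -0.02] 0.421
w17 blue [536  41  24 194 604] [array([549.8, 130.1]), array([  5.8, 226.6]), np.float64(7.0)] [0.8936 0.1314 0.065 ]
w17 blue [259 221  49  14 490] [array([283.2, 241.8]), array([42. , 51.8]), np.float64(94.2)] [0.634  0.0431 0.065 ]
```

View pics/w17c.png

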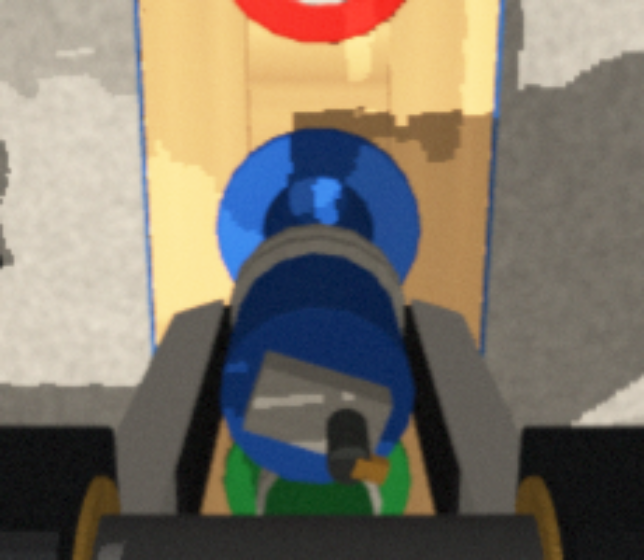

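View pics/s17c.png

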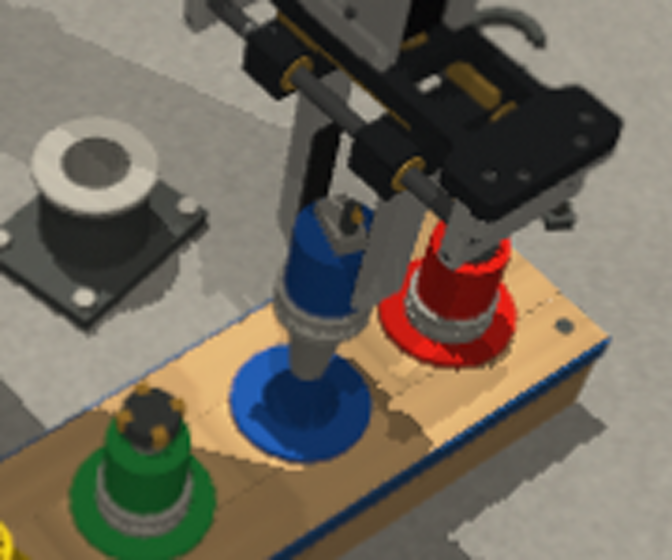

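Request:
{"fn": "play_rows", "kwargs": {"deltas": [[0.002,0,-0.06,0,0,0,20],[0.002,0,-0.12,0,0,0,20],[0.002,0,-0.15,0,0,0,20],[0.002,0,-0.165,0,0,0,20],[0.002,0,-0.173,0,0,0,20],[0.002,0,-0.178,0,0,0,20],[0.002,0,-0.178,0,0,0,20]]}}

```text
time: 35.25
tcp_pos: [0.6378, 0.0754, 0.0663]
tcp_rot: [-3.142, -0.0, -0.089]
contact_force: [0.2, 0.2, -4.1]
width: 0.418
```

Request:
{"fn": "play_rows", "kwargs": {"deltas": [[0,0,-0.003,0,0,0,20],[0,0,-0.006,0,0,0,20],[0,0,-0.008,0,0,0,20],[0,0,-0.008,0,0,0,20]]}}

```text
time: 35.75
tcp_pos: [0.6376, 0.0754, 0.0628]
tcp_rot: [-3.142, 0.0, -0.089]
contact_force: [-0.6, -0.4, -0.9]
width: 0.418
```

Request:
{"fn": "play_rows", "kwargs": {"deltas": [[0,0,-0.002,0,0,0,20],[0,0,-0.003,0,0,0,20],[0,0,-0.003,0,0,0,20]]}}

```text
time: 36.12
tcp_pos: [0.6377, 0.0754, 0.0627]
tcp_rot: [3.141, -0.0, -0.089]
contact_force: [-7.9, -1.8, 15.2]
width: 0.42
```

Seated at +15 N. I'll release, rise and back off toward the robot so every tool can be seen.

Request:
{"fn": "play_rows", "kwargs": {"deltas": [[0,0,0,0,0,0,75],[0,0,0,0,0,0,75],[0,0,0,0,0,0,85],[0,0,0.1,0,0,0,90],[0,0,0.24,0,0,0,90],[0,0,0.38,0,0,0,95],[-0.1,-0.1,0.5,0,0,0,95],[-0.2,-0.2,0.6,0,0,0,95]]}}

```text
time: 37.12
tcp_pos: [0.5674, 0.0056, 0.292]
tcp_rot: [-3.141, -0.0, -0.088]
contact_force: [0.4, -1.0, -0.0]
width: 0.953
```

Request:
{"fn": "play_rows", "kwargs": {"deltas": [[-0.1,-0.1,0.02,0,0,0,95],[-0.16,-0.2,0.02,0,0,0,95],[-0.16,-0.3,0.02,0,0,0,95],[-0.16,-0.3,0.02,0,0,0,95],[-0.16,-0.3,0.02,0,0,0,95],[-0.16,-0.3,0.02,0,0,0,95]]}}

```text
time: 37.88
tcp_pos: [0.5044, -0.1129, 0.2987]
tcp_rot: [-3.141, 0.0, -0.088]
contact_force: [-0.4, -0.3, 0.9]
width: 0.953
```

```bash
python3 look.py s18 60 60 450 330;  python3 - <<'E'
from cloud import *
grab('wrist','w18');grab('top','t18')
C={'R':(.6464,.1735),'B':(.6371,.074),'G':(.628,-.0255),'Y':(.6189,-.125)}
for n in('s18','w18','t18'):
    v=V(n);X=cloud(v)
    for k,c in C.items():
        d=np.hypot(X[...,0]-c[0],X[...,1]-c[1])
        q=X[d<.03];z=q[:,2]
        if len(q)<30: continue
        bt=q[(z>.112)&(z<.122)]; fl=z[(z>.074)&(z<.086)]
        im=v.im[(d<.03)&(X[...,2]>.085)&(X[...,2]<.12)]
        print(n,k,'zmax',z.max().round(4),'bodytop z',np.median(bt[:,2]).round(4) if len(bt) else None,'flange',np.median(fl).round(4) if len(fl) else None,'bgr',np.median(im,axis=0) if len(im) else None)
E
```

```text
[ 0.5044 -0.1129  0.2987] [-3.141  0.    -0.088] [-0.4 -0.3  0.9] [-0.03 -0.09 -0.03] 0.953
s18 R zmax 0.1419 bodytop z 0.1173 flange 0.0803 bgr [ 9. 13. 94.]
s18 B zmax 0.1414 bodytop z 0.1172 flange 0.0801 bgr [73. 44. 16.]
s18 G zmax 0.142 bodytop z 0.1168 flange 0.0801 bgr [32.  69.5 20. ]
s18 Y zmax 0.469 bodytop z 0.1171 flange 0.0803 bgr [  8.  81. 100.]
w18 B zmax 0.1418 bodytop z 0.1182 flange 0.0811 bgr [164.  86.  32.]
w18 G zmax 0.1431 bodytop z 0.118 flange 0.0811 bgr [ 59. 156.  40.]
w18 Y zmax 0.1418 bodytop z 0.1182 flange 0.0812 bgr [ 22. 107. 133.]
t18 R zmax 0.1407 bodytop z 0.1166 flange 0.0793 bgr [  0.   8. 159.]
t18 B zmax 0.1408 bodytop z 0.1165 flange 0.0795 bgr [140.5  68.   18. ]
t18 G zmax 0.1437 bodytop z 0.1164 flange 0.0791 bgr [31. 92. 25.]
t18 Y zmax 0.4692 bodytop z 0.1165 flange None bgr [ 0. 76. 97.]
```

View pics/s18c.png

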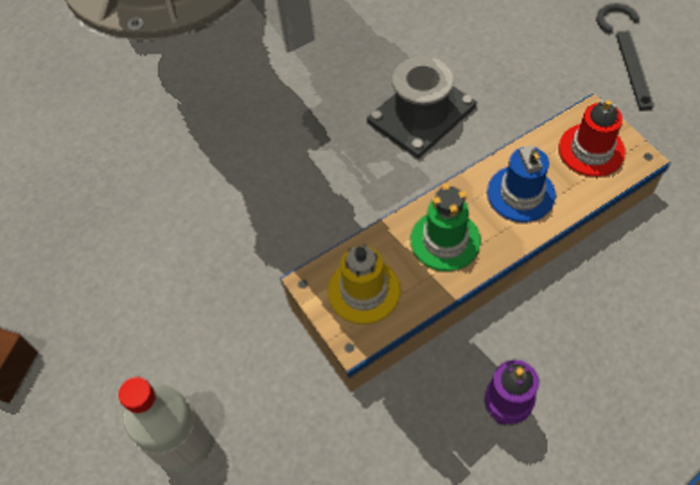

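View pics/w18.png

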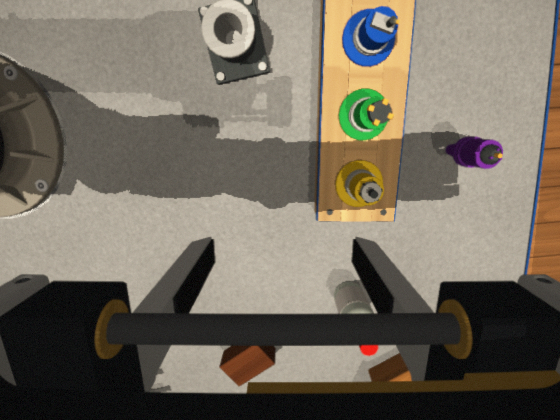

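View pics/t18.png

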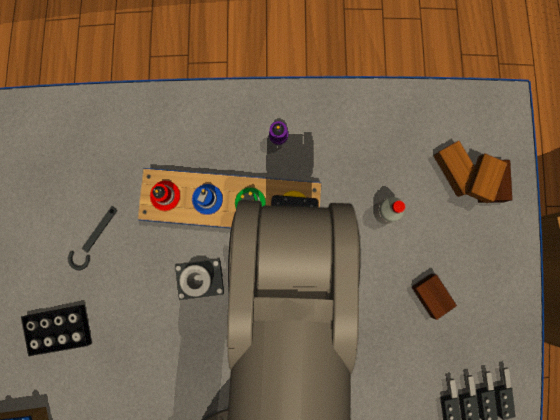

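Every tool stands upright in its own colour: red (crop 598,130), blue (524,180), green (447,220) and yellow (363,275). In the scene view the flange tops read 0.080 and body tops 0.117, which are the home heights. The fixture is empty, the bottle and the purple part haven't moved, and the gripper is clear.

```bash
python3 - <<'E'
from rig import manip
print(manip.hand_in())
E
```

```text
the job is handed in; nothing more can be done
None
```

All four tools are back upright in the rack pockets of their own colour, and I handed the job in at about 38 s of the 109 s allowed. The hand-in gives no verdict.

**Order of moves:** I parked the yellow tool in the free blue pocket, then moved red to red, green to green and yellow to yellow. Last, blue went from the fixture to the blue pocket. Each tool was lowered until the wrist force showed it resting on the collar (about 8–20 N).

**Last checks:** In the scene view all four flange tops measured 0.080 m and body tops about 0.117 m, which are the home heights. The top and wrist views agree within about 1 mm wherever they could see the tool. The fixture is empty, and the bottle and the purple look-alike were not touched. The gripper is open and well clear.

**What disagreed:**
- **Fingertip height:** The visible fingertips sat about 28 mm above the reported tool point, where the text puts them level with it. My first grip only caught the top rim of the yellow tool, so I opened and gripped lower before lifting anything.
- **Camera offset:** The wrist camera and the two fixed cameras differed by about 3 mm in y. This spoiled the wrist/top height triangulations, which gave 0.047 m for the fixture collar and 0.049 m for the red collar. Depth (0.066 m for the fixture), other view pairs (62–64 mm for the pockets) and the successful placements supported the expected 0.065 m.

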